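# Tip the wooden toggle out of its rocker bin and lay it in the threading jig

## Robot

A 6-joint arm with a two-finger parallel gripper is mounted at the origin on a cart in front of the work surface, level with it; the furniture and walls round the work are solid. World frame = base frame: x ahead of the robot, y to its left, z up, the work surface at z = 0. Lengths are in mm, angles in rad, forces in N, time in s.
With the tool pointing down it reaches from about 350 to 875 mm from the base axis. Payload 4.2 kg.
Tool frame: the origin (TCP) lies on the centre line of the jaws, within the pads' length; the fingertips stand 14 mm ahead of it and the grasp point (between the pads) lies 5 mm behind it (tcp_to_tips is the distance from the TCP to the fingertips, in mm); z points along the fingers, y is the direction in which the jaws open and shut (so a half turn about z gives the same grasp; the last joint's range is limited). The gripper opens to 85 mm and grips with 20 to 120 N. Pads are 22 mm wide; open, the fingers measure 114 mm over their backs; the gripper's body (76 mm by 85 mm) begins 54 mm behind the grasp point. The pads swing forward as they close: fully open they stand 13 mm farther back than shut.
Start: joints at [1.381, 0.385, 0.008, 0, -1.194, -0.259], TCP at [271.144, 563.099, 245.312] pointing down, gripper open.
Joint ranges: [-3.14, 3.14], [-1.21, 2.06], [-1.07, 1.41], [-3.16, 2.05], [-2.99, -0.16], [-3.1, 3.1]. Speed limits (rad/s): [2.79, 2.79, 3.14, 3.14, 3.14, 3.14].

## Interface

Orientations are given as a unit quaternion [x, y, z, w].
In Python, from bench import read_state, get_image, job_done, tcp_to_tips gives the robot as it stands. The module is installed in compiled form; this text tells all that it offers.
- The arm moves only by the tool play_rows, never from a script. Its argument "targets" is a list of rows, each an object of numbers: "gripper": the gripper's target within -1 to 1 (shut at 1, half-way at 0, fully open at -1); "tx", "ty", "tz": the shift along the tool's x, y, z scaled (see below); "spin": the turn about the tool's z scaled (see below). A call has 1 to 12 rows; each row is the pose to reach, as a shift and turn from the pose commanded when the call began, along the tool's axes at that moment; what a row does not reach only later rows make up. The controller multiplies each number of a shift by 0.25 m and each number of a turn by pi/4 rad. A row lasts 1/8 s, in which the tool goes at most 62.5 mm and 10.7 degrees, less where a joint would pass 70% of its speed; a pose out of reach is approached as far as the arm can. A call with a number of a shift or a turn outside -1 to 1 is refused whole. A call with a gripper value outside its range is refused whole. The fingers move at their own pace and stop on an object; the grip force is fixed at half the most. Time passes only in rows, so rows that repeat a pose let the fingers close. It gives the time, the measured TCP pose, the force and the opening at its end, in the units of the state.
- read_state(): the state, without advancing time (a new reading comes with each control period).
- get_image(name): name is "scene" or "top" or "wrist"; returns a dict with "frame" (420x560x3 uint8, red, green, blue), "depth" (420x560 float32, mm along the optical axis (not along the pixel's ray), 0 where there is no reading), "mtx" (3x3 intrinsics, pixels), "k1" (the pictures are not rectified: a ray, as slopes to the right and down, at radius r is drawn at 1 + k1 r^2 times it, then the intrinsics apply), "world_to_cam" (4x4, takes a point from world to camera coordinates). Camera axes: x right, y up, looking along -z (the intrinsics and any distortion apply to the point x, -y, -z); pixel columns grow to the right and rows downward; lengths in mm; the calibration is good to about 2 mm. A picture is of the moment at which its call begins.
- job_done(): hands the job in, once; it reports no verdict.
The state is a dict: "clock": time; "joints": joint angles; "joint_vel": joint speeds; "joint_efforts": joint torques, N m; "position": TCP position; "ee_rot": TCP orientation; "contact_force": force on the tool from outside, world axes, zero at the start; "wrist_torque": the same for the moment, N m; "gripper_width": finger opening in mm.
Only numpy, scipy, OpenCV 4.12 (cv2) and the standard library are available. Lean on these libraries where they do the work, as an engineer would, in place of code of your own. Each camera call takes 0.05 s, during which the arm holds its last target.

## Task

One of the two rocker bins on the plywood stand holds a round wooden toggle: pull that bin forward by its bar right to its stop so that the toggle rolls out into the trough below, then swing the bin fully back home. Lay the toggle in the deep slot of the threading jig, lowered all the way in and not dropped, with both ends sticking out of the slot. Leave the other bin with the stopper in it alone and do not disturb the other things on the bench.

Things in the scene. Friction and masses are not known exactly. Their poses are not given: they have to be found in the camera images.
- stand_pivot (a point): Fixed plywood stand, 215 x 192 mm, with two grey metal rocker bins. Point: mid-way between the bins on their hinge line, 52 mm above the bench; x to the back (the open front is -x), y left along the hinge line, z up. Bins centred at y +43 and -43 mm: tubs open at front and top, inside 66 mm wide, x 0 to 100, sides 44 to 60 high, floor level at z 0, front lip 1.2 mm.
- trough_left (a point): Left bin's catch trough: point = centre of a toggle at rest in it, 52 mm ahead of the hinge line, 22.5 mm above the bench, axes as the stand's. Walls 51 to 57 mm high; 66 mm wide inside, so no room for fingers at the toggle's ends. Two rails (one along each side wall) slope steeply to a valley there. Gap of 38 mm between the rails, free to 6 mm above the bench, from 50 mm ahead to 42 mm behind the point: room for fingers fore and aft.
- trough_right (a point): The same for the right bin. A tipped-out toggle rolls to and fro for about 1 s, then lies in the valley along the stand's y. The bin's bar hangs over the trough until the bin is swung back.
- bin_left_bar (a point): Middle of the left bin's pull bar: round wooden bar 11 mm thick, 69 mm long, along the stand's y. At home 60 mm behind and 104 mm above the hinge line (156 mm above the bench); it swings forward on a 120 mm radius about the hinge line. The point turns with the bin. Can be pinched from above, fingers fore and aft.
- bin_right_bar (a point): The same on the right bin.
- bin_left (a joint): Tilt of the left bin, rad: 0 = home (floor level), grows as its bar is pulled forward (to the stand's -x), 1.15 = front stop. A stiff hinge (about 2 to 4 N at the bar): it stays where it is left. The toggle rolls out before the stop, beneath the bar.
- bin_right (a joint): The same for the right bin.
- toggle_mid (a point): Loose plain wooden toggle, a cylinder 17 mm thick and 60 mm long, 20 g; the point is its centre, its y axis runs along the cylinder. Starts in one of the bins, lying across it (roughly along the stand's y).
- stopper_mid (a point): Loose black rubber stopper, 44 x 44 x 50 mm, in the other bin; its centre. Must stay there.
- rest (a point): Open V-rest at the near end of the fixed threading jig (wooden base 160 x 64 x 10 mm; x lengthways away from the robot, z up): two upright aluminium V-plates, 5 mm thick, at y +-20.5 mm, tips 37 mm above the bench. Point: centre of a toggle lying in the V along the jig's y, 32 mm above the bench. A toggle can be put down here and taken again across its middle or by its ends.
- cradle (a point): Deep slot at the jig's far end, 90 mm (+x) from the V-rest, along the jig's y: 23 mm wide, 46 long, cheeks to 72 mm above the bench, flared at the top, floor at 23.5. Point: centre of a toggle lying home in it, 32 mm above the bench; axes as the jig's. No room for fingers in the slot: a toggle goes right in only held by its ends, which stick out 7 mm; free there down to the base.
- wedge_mid (a point): Bystander, loose wooden wedge 32 x 85 x 26 mm; centre.
- timer_mid (a point): Bystander, loose wind-up timer 41 x 64 x 65 mm; centre.
- cup_mid (a point): Bystander, loose terracotta cup, 62 mm wide, 53 mm high; centre.
- mould_clamp: Fixed green vice in the middle of the bench, x -175 to +145, y +-80 mm from this point (on the bench), up to 118 mm high, with a cross handle at its near end.
- toggle: The toggle itself (origin 8.5 mm from its axis; see toggle_mid).

How it is judged:
By the outcome, as a careful person would: the job done as asked, in the order asked, and still so for the second after the job is handed in, with the robot touching nothing.
It also fails if it takes over 70 s, if anything falls off the work surface, if the arm or the gripper's body presses on something with over 40 N, if the wrist force passes 120 N, or if a joint passes its speed limit or range.

## Working session

There is one attempt and no reset: what is moved stays moved. The work goes in short steps, Python scripts to look and compute and a tool call to move; the robot and the scene stay as the last step left them, time stands still between calls to the robot, and variables do not carry over. Pictures are saved under pics/ and viewed, and the job is handed in when it is done.

Besides the shell and the picture viewer there is one more tool, called as name([rows], argument=value, ...), one row to a line, values as JSON. play_rows: Moves the arm, as the interface text tells. Its arguments: {"type":"object","properties":{"targets":{"type":"array","items":{"type":"object","properties":{"gripper":{"type":"number"},"tx":{"type":"number","minimum":-1,"maximum":1},"ty":{"type":"number","minimum":-1,"maximum":1},"tz":{"type":"number","minimum":-1,"maximum":1},"spin":{"type":"number","minimum":-1,"maximum":1}}}}},"required":["targets"]}

```bash
ls; mkdir -p pics; cat > h.py <<'E'
import numpy as np, cv2
from bench import read_state, get_image, job_done, tcp_to_tips
def snap(name, fn, save=True):
    im=get_image(name)
    cv2.imwrite('pics/%s.png'%fn, im['frame'][:,:,::-1])
    np.savez('pics/%s.npz'%fn, **im)
    return im
def load(fn): return dict(np.load('pics/%s.npz'%fn))
def pix2world(im,u,v,d=None,z=None):
    K=im['mtx'];k1=float(im['k1'])
    xd=(u-K[0,2])/K[0,0]; yd=(v-K[1,2])/K[1,1]
    x,y=xd,yd
    for _ in range(20):
        s=1+k1*(x*x+y*y); x,y=xd/s,yd/s
    T=np.linalg.inv(im['world_to_cam'])
    r=np.array([x,-y,-1.0])
    if z is None:
        if d is None:
            d=im['depth'][int(round(v)),int(round(u))]
        return T[:3,:3]@(r*d)+T[:3,3]
    w=T[:3,:3]@r; c=T[:3,3]
    return c+w*(z-c[2])/w[2]
def proj(im,p):
    c=im['world_to_cam']@np.append(p,1.0)
    x,y=c[0]/-c[2],-c[1]/-c[2]
    s=1+float(im['k1'])*(x*x+y*y)
    K=im['mtx']
    return K[0,0]*x*s+K[0,2],K[1,1]*y*s+K[1,2]
def crop(fn,u0,v0,u1,v1,out,f):
    a=cv2.imread('pics/%s.png'%fn)[v0:v1,u0:u1]
    cv2.imwrite('pics/%s.png'%out,cv2.resize(a,None,fx=f,fy=f,interpolation=cv2.INTER_CUBIC))
E
python3 - <<'E'
from h import *
for n in ['scene','top','wrist']:
    im=snap(n,n+'0'); T=np.linalg.inv(im['world_to_cam']); print(n,T.round(3).tolist(),im['mtx'].round(1).tolist(),im['k1'])
s=read_state(); print(s, tcp_to_tips)
E
```

```text
pics
scene [[0.758, 0.51, -0.406, 156.43], [-0.652, 0.586, -0.482, -584.331], [-0.008, 0.63, 0.777, 831.564], [0.0, 0.0, 0.0, 1.0]] [[439.2, 0.0, 278.3], [0.0, 439.2, 206.6], [0.0, 0.0, 1.0]] -0.03424060990959712
top [[0.002, 0.988, -0.153, 406.545], [-1.0, 0.003, 0.007, -124.238], [0.007, 0.153, 0.988, 991.251], [0.0, 0.0, 0.0, 1.0]] [[383.0, 0.0, 277.9], [0.0, 383.0, 201.5], [0.0, 0.0, 1.0]] 0.03463278882164976
wrist [[-0.434, 0.858, 0.276, 341.073], [-0.901, -0.414, -0.131, 529.224], [0.002, -0.305, 0.952, 372.351], [0.0, 0.0, 0.0, 1.0]] [[371.0, 0.0, 277.6], [0.0, 371.0, 211.1], [0.0, 0.0, 1.0]] -0.04066973536555522
{'clock': 0.15, 'joints': array([ 1.38061629e+00,  3.85387489e-01,  6.92607622e-03, -3.38274027e-04,
       -1.19400805e+00, -2.58576378e-01]), 'joint_vel': array([-9.62096925e-05, -2.10638286e-03,  2.90036153e-03,  4.42740634e-04,
       -9.21573590e-04,  7.51044072e-04]), 'joint_efforts': array([-6.93609145e-04, -3.92678189e+01,  1.88581717e+01,  4.18862164e+00,
       -3.39558581e-03,  1.52477785e-06]), 'position': array([270.97332927, 562.73493134, 244.46498044]), 'ee_rot': array([ 9.74918414e-01, -2.22560917e-01, -1.28524751e-04,  8.41452426e-04]), 'contact_force': array([ 8.91748934e-02,  1.14631489e+00, -4.63430853e-04]), 'wrist_torque': array([-0.00485058, -0.01976424, -0.00687198]), 'gripper_width': 85.38176126557619} 14.0
```

View pics/scene0.png

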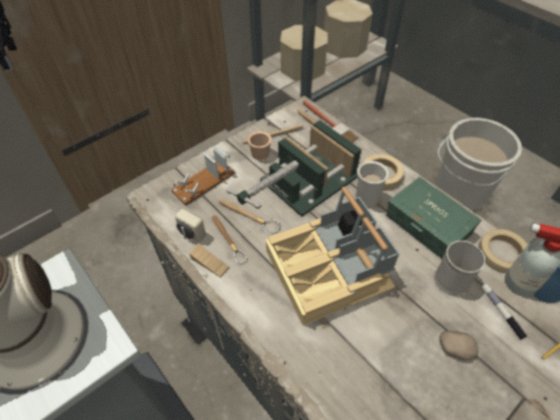

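View pics/top0.png

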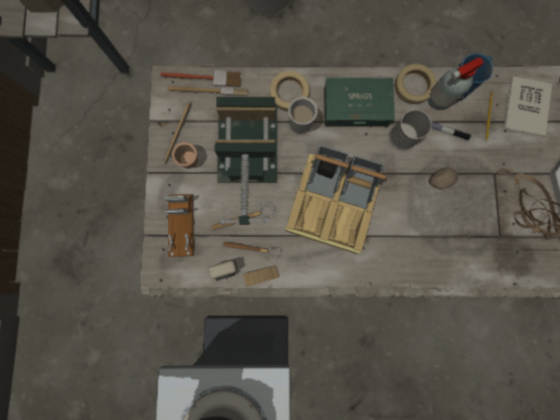

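View pics/wrist0.png

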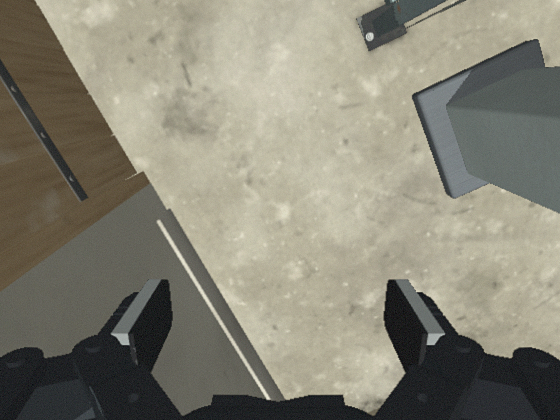

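```bash
python3 - <<'E'
from h import *
crop('scene0',250,170,410,330,'c1',4.5)
crop('top0',270,135,400,260,'c2',4.6)
crop('top0',150,180,290,290,'c3',5)
crop('scene0',150,120,260,280,'c4',3.7)
E
```

```text
(no output)
```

View pics/c1.png

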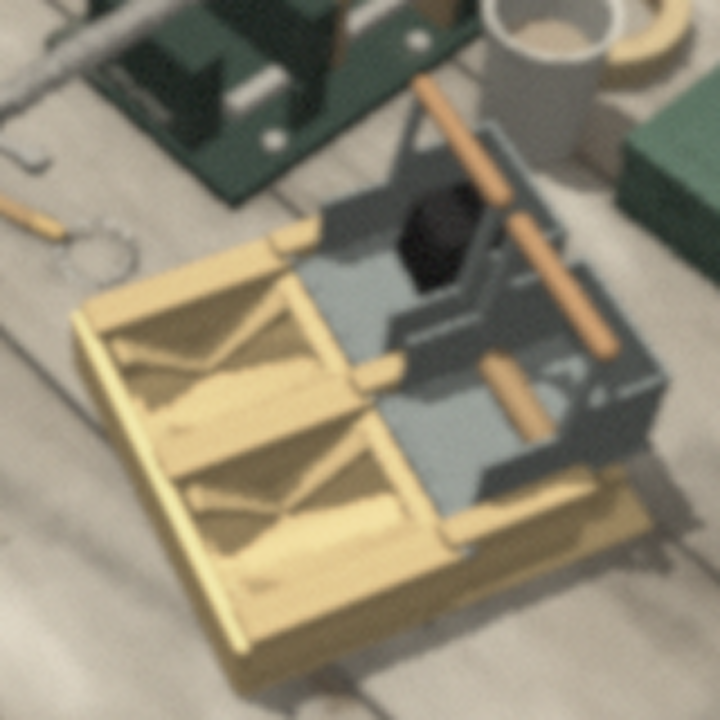

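View pics/c2.png

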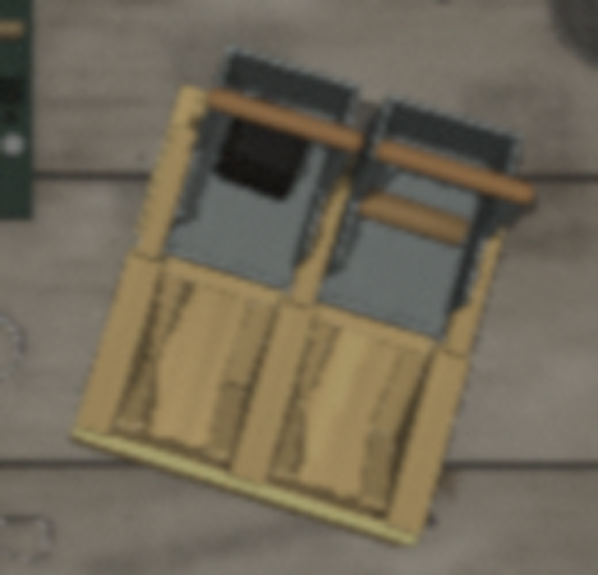

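View pics/c3.png

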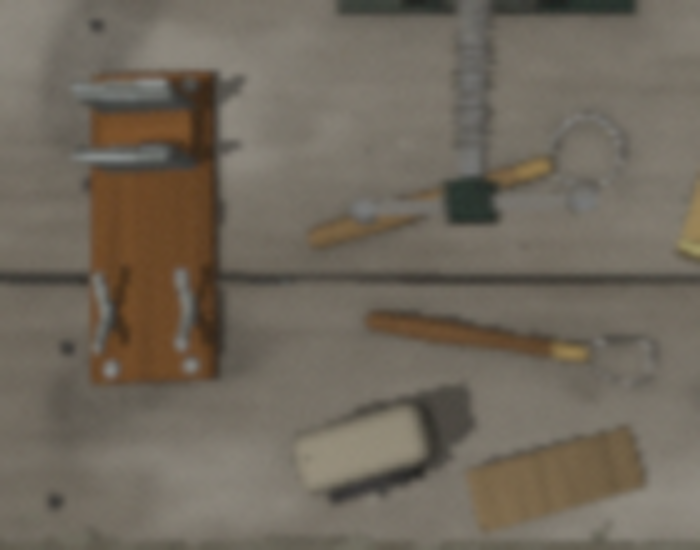

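View pics/c4.png

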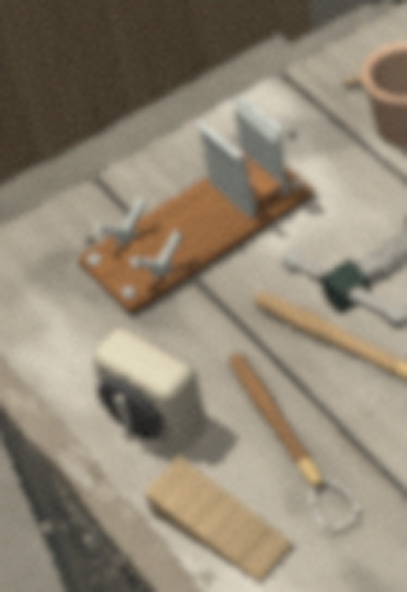

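```bash
python3 - <<'E'
from h import *
im=load('top0'); sc=load('scene0')
def c2(u,v): return 270+(u+.5)/4.6-.5,135+(v+.5)/4.6-.5
for n,p,z in [('Rbar L',(377,149),160),('Rbar R',(534,194),160),('Lbar L',(212,97),160),('Lbar R',(360,142),160),('front L',(75,435),55),('front R',(414,541),55),('right side step',(466,352),60),('left side step',(132,256),60)]:
    u,v=c2(*p); print(n,(round(u,1),round(v,1)),pix2world(im,u,v,z=z).round(1), pix2world(im,u,v).round(1))
def c3(u,v): return 150+(u+.5)/5-.5,180+(v+.5)/5-.5
for n,p,z in [('base nearL',(90,380),10),('nearR',(216,378),10),('farR',(216,72),10),('farL',(91,72),10),('cheekn L',(75,157),72),('cheekn R',(180,155),72),('chf L',(72,88),72),('chf R',(178,88),72)]:
    u,v=c3(*p); print(n,pix2world(im,u,v,z=z).round(1), pix2world(im,u,v).round(1))
def c1(u,v): return 250+(u+.5)/4.5-.5,170+(v+.5)/4.5-.5
for n,p,z in [('Rbar L',(517,222),158),('Rbar R',(612,350),158),('Lbar L',(420,84),158)]:
    u,v=c1(*p); print('sc',n,pix2world(sc,u,v,z=z).round(1), pix2world(sc,u,v).round(1))
E
```

```text
Rbar L (351.6, 167.0) [ 613.4 -294.2  160. ] [ 613.8 -294.5  158.3]
Rbar R (385.7, 176.8) [ 591.3 -369.1  160. ] [ 592.  -370.1  156.7]
Lbar L (315.7, 155.7) [ 639.1 -214.6  160. ] [ 639.1 -214.6  160. ]
Lbar R (347.9, 165.5) [ 616.8 -286.   160. ] [ 617.3 -286.4  158.1]
front L (285.9, 229.2) [ 483.  -150.7   55. ] [ 483.2 -150.8   52.1]
front R (359.6, 252.2) [ 427.6 -329.2   55. ] [ 427.7 -329.9   51.9]
right side step (370.9, 211.1) [ 527.4 -358.9   60. ] [ 526.8 -357.8   64.5]
left side step (298.3, 190.3) [ 578.9 -181.4   60. ] [ 579.6 -181.6   56. ]
base nearL [419.4 146.7  10. ] [419.5 147.3   8. ]
nearR [420.4  83.5  10. ] [420.5  85.8  -0.9]
farR [577.4  89.3  10. ] [579.6  92.1  -2.9]
farL [577.2 153.6  10. ] [579.2 157.   -1.9]
cheekn L [524.8 141.8  72. ] [524.8 141.6  72.6]
cheekn R [525.9  91.6  72. ] [530.6 100.   36.3]
chf L [558.5 144.8  72. ] [558.5 144.8  71.9]
chf R [558.7  93.8  72. ] [569.  108.6   9.8]
sc Rbar L [ 614.  -299.3  158. ] [ 611.9 -300.6  161.1]
sc Rbar R [ 594.2 -369.3  158. ] [ 593.3 -369.8  159.5]
sc Lbar L [ 639.5 -217.   158. ] [ 637.8 -218.3  160.4]
```

```bash
cat >> h.py <<'E'
def tool(s=None):
    s=s or read_state()
    from scipy.spatial.transform import Rotation as R
    M=R.from_quat(s['ee_rot']).as_matrix()
    return s['position'],M,np.arctan2(M[1,0],M[0,0])
def plan(wps,yaws=None,pos=None,yaw=None):
    """numbers for rows from the current pose"""
    p,M,y0=tool()
    if pos is not None: p=np.array(pos,float)
    if yaw is not None: y0=yaw
    R=np.array([[np.cos(y0),np.sin(y0),0],[np.sin(y0),-np.cos(y0),0],[0,0,-1]])
    for i,w in enumerate(wps):
        d=R.T@(np.array(w,float)-p)/250
        sp=0 if yaws is None or yaws[i] is None else -(yaws[i]-y0)/(np.pi/4)
        print(w,'tx,ty,tz',d.round(4),'spin',round(sp,4), '' if max(abs(d).max(),abs(sp))<=1 else 'OUT')
def st():
    s=read_state(); p,M,y=tool(s)
    print('t',round(s['clock'],2),'p',p.round(2),'yaw',round(y,4),'zax',M[:,2].round(4),'F',s['contact_force'].round(1),'w',round(s['gripper_width'],1),'j',s['joints'].round(2))
E
python3 - <<'E'
from h import *
plan([(420,400,330)],[-0.95])
plan([(500,200,330)],[-1.6],pos=(420,400,330),yaw=-0.95)
plan([(560,-40,330)],[-1.871],pos=(500,200,330),yaw=-1.6)
plan([(575,-270,330)],[-1.871],pos=(560,-40,330),yaw=-1.871)
E
```

```text
(420, 400, 330) tx,ty,tz [ 0.8195  0.3278 -0.3421] spin 0.638 
(500, 200, 330) tx,ty,tz [0.8369 0.2051 0.    ] spin 0.8276 
(560, -40, 330) tx,ty,tz [ 0.9526 -0.2679  0.    ] spin 0.345 
(575, -270, 330) tx,ty,tz [ 0.8611 -0.3294  0.    ] spin -0.0
```

play_rows([
  {"tx":0.27,"ty":0.11,"tz":-0.34,"spin":0.2,"gripper":-1},
  {"tx":0.54,"ty":0.22,"tz":-0.34,"spin":0.42,"gripper":-1},
  {"tx":0.82,"ty":0.33,"tz":-0.34,"spin":0.64,"gripper":-1},
  {"tx":0.82,"ty":0.33,"tz":-0.34,"spin":0.64,"gripper":-1},
])

```text
clock: 0.65
position: [420.9, 398.2, 330.6]
ee_rot: [0.889, -0.458, -0.0, -0.0]
contact_force: [0.8, 0.7, 0.4]
gripper_width: 85.5
```

```bash
python3 - <<'E'
from h import *
st()
plan([(500,200,330)],[-1.6])
E
```

```text
t 0.65 p [420.9  398.25 330.63] yaw -0.9521 zax [-1.e-04  2.e-04 -1.e+00] F [0.8 0.7 0.4] w 85.5 j [ 1.04  0.26  0.04 -0.   -1.35 -0.42]
(500, 200, 330) tx,ty,tz [0.8295 0.2022 0.0025] spin 0.825
```

play_rows([
  {"tx":0.2,"ty":0.05,"spin":0.2,"gripper":-1},
  {"tx":0.41,"ty":0.1,"spin":0.41,"gripper":-1},
  {"tx":0.62,"ty":0.15,"spin":0.62,"gripper":-1},
  {"tx":0.83,"ty":0.2,"spin":0.825,"gripper":-1},
  {"tx":0.83,"ty":0.2,"spin":0.825,"gripper":-1},
])

```text
invalid input
```

```bash
python3 - <<'E'
from h import *
st()
plan([(560,-40,330)],[-1.871])
E
```

```text
t 0.65 p [420.9  398.25 330.63] yaw -0.9521 zax [-1.e-04  2.e-04 -1.e+00] F [0.8 0.7 0.4] w 85.5 j [ 1.04  0.26  0.04 -0.   -1.35 -0.42]
(560, -40, 330) tx,ty,tz [1.7507 0.5635 0.0025] spin 1.17 OUT
```

All fields must be given, it seems.

play_rows([
  {"tx":0.2,"ty":0.05,"tz":0,"spin":0.2,"gripper":-1},
  {"tx":0.41,"ty":0.1,"tz":0,"spin":0.41,"gripper":-1},
  {"tx":0.62,"ty":0.15,"tz":0,"spin":0.62,"gripper":-1},
  {"tx":0.83,"ty":0.2,"tz":0,"spin":0.825,"gripper":-1},
  {"tx":0.83,"ty":0.2,"tz":0,"spin":0.825,"gripper":-1},
])

```text
clock: 1.27
position: [500.4, 198.8, 330.2]
ee_rot: [-0.695, 0.719, -0.0, -0.0]
contact_force: [1.2, 0.6, -0.9]
gripper_width: 85.3
```

```bash
python3 - <<'E'
from h import *
st()
plan([(560,-40,330)],[-1.871])
im=snap('wrist','w1')
E
```

```text
t 1.27 p [500.41 198.81 330.19] yaw -1.6049 zax [-5.e-04 -5.e-04 -1.e+00] F [ 1.2  0.6 -0.9] w 85.3 j [ 0.68  0.19 -0.06  0.   -1.33 -0.71]
(560, -40, 330) tx,ty,tz [ 9.466e-01 -2.708e-01  7.000e-04] spin 0.3388
```

View pics/w1.png

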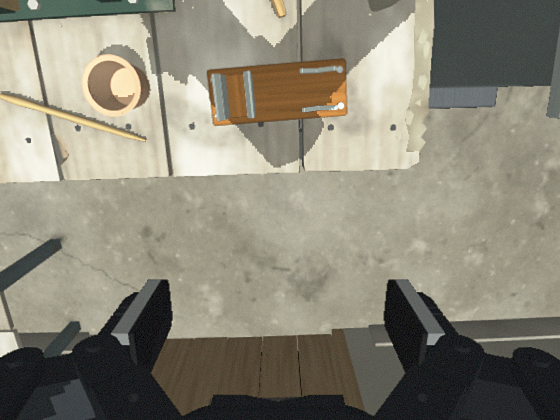

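```bash
python3 - <<'E'
from h import *
crop('w1',200,50,360,135,'c5',5)
E
```

```text
(no output)
```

View pics/c5.png

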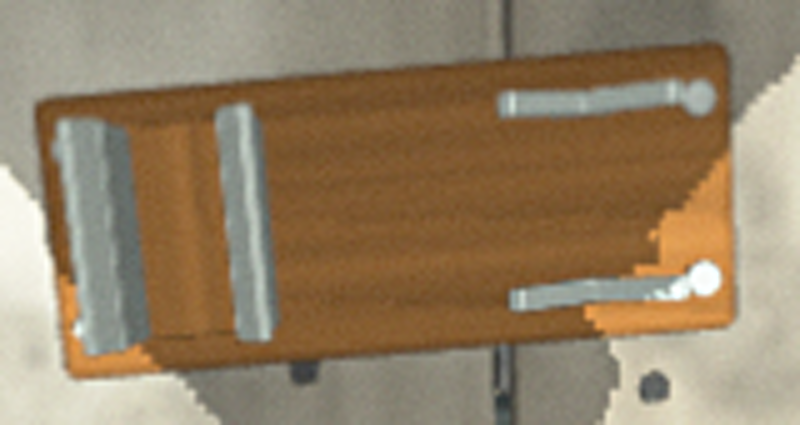

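```bash
python3 - <<'E'
from h import *
im=load('w1')
def c(u,v): return 200+(u+.5)/5-.5,50+(v+.5)/5-.5
P={}
for n,p,z in [('farR',(38,101),10),('nearR',(729,44),10),('nearL',(735,326),10),('farL',(68,378),10),('V R far tip',(503,102),37),('V R near tip',(672,93),37),('V L far',(517,298),37),('V L near',(680,290),37),('V R valley',(585,103),26),('V L valley',(592,286),26)]:
    u,v=c(*p); P[n]=pix2world(im,u,v,z=z); print(n,P[n].round(1), pix2world(im,u,v).round(1))
ce=sum(P[k] for k in ['farR','nearR','nearL','farL'])/4
ax=(P['farR']+P['farL']-P['nearR']-P['nearL'])/2; ay=(P['farL']+P['nearL']-P['farR']-P['nearR'])/2
print('centre',ce,'len',np.linalg.norm(ax),np.linalg.norm(ay),'yaw',np.arctan2(ax[1],ax[0]),np.arctan2(-ay[0],ay[1]))
# cheeks tops by depth: points between 66 and 75 high
D=im['depth']
pts=[pix2world(im,u,v) for v in range(55,130) for u in range(200,270)]
pts=np.array(pts); q=pts[(pts[:,2]>69)&(pts[:,2]<76)]
q=q[(q[:,1]>80)&(q[:,1]<160)]
print(len(q)); 
far=q[q[:,0]>540]; near=q[q[:,0]<=540]
for g in (far,near): print(g.min(0).round(1),g.max(0).round(1),g.mean(0).round(1))
E
```

```text
farR [576.5  92.8  10. ] [578.4  92.1  -0.8]
nearR [419.4  85.9  10. ] [4.177e+02 8.520e+01 2.000e-01]
nearL [417.  148.2  10. ] [414.9 148.9  -1.6]
farL [574.7 154.9  10. ] [576.7 155.8  -1.2]
V R far tip [472.3  98.3  37. ] [472.1  98.1  33.8]
V R near tip [436.2  97.6  37. ] [436.2  97.6  37.2]
V L far [469.9 139.1  37. ] [469.7 139.2  34.2]
V L near [434.1 138.5  37. ] [433.9 138.5  36. ]
V R valley [453.7  98.4  26. ] [453.2  98.2  21.5]
V L valley [452.3 137.5  26. ] [451.7 137.7  20.6]
centre [496.89500872 120.48290492  10.        ] len 157.53526866488838 62.23613372189816 yaw 0.04314425321831098 0.03379681817814927
378
[557.2 100.7  69. ] [562.4 145.3  74. ] [559.7 123.2  71.2]
[522.6  98.4  69. ] [528.2 144.5  74.2] [525.2 121.3  71.3]
```

play_rows([
  {"tx":0.23,"ty":-0.07,"tz":0,"spin":0.1,"gripper":-1},
  {"tx":0.47,"ty":-0.14,"tz":0,"spin":0.2,"gripper":-1},
  {"tx":0.71,"ty":-0.2,"tz":0,"spin":0.3,"gripper":-1},
  {"tx":0.95,"ty":-0.27,"tz":0,"spin":0.34,"gripper":-1},
  {"tx":0.95,"ty":-0.27,"tz":0,"spin":0.34,"gripper":-1},
])

```text
clock: 1.95
position: [561.0, -39.9, 329.5]
ee_rot: [-0.594, 0.805, 0.0, -0.001]
contact_force: [-0.6, 1.2, -0.4]
gripper_width: 85.6
```

```bash
python3 - <<'E'
from h import *
st()
plan([(550,-210,300)],[-1.871])
im=snap('wrist','w2')
E
```

```text
t 1.95 p [560.95 -39.93 329.51] yaw -1.8704 zax [-1.3e-03 -4.0e-04 -1.0e+00] F [-0.6  1.2 -0.4] w 85.6 j [ 0.22  0.23 -0.    0.   -1.34 -0.52]
(550, -210, 300) tx,ty,tz [ 0.6629 -0.1589  0.118 ] spin 0.0008
```

View pics/w2.png

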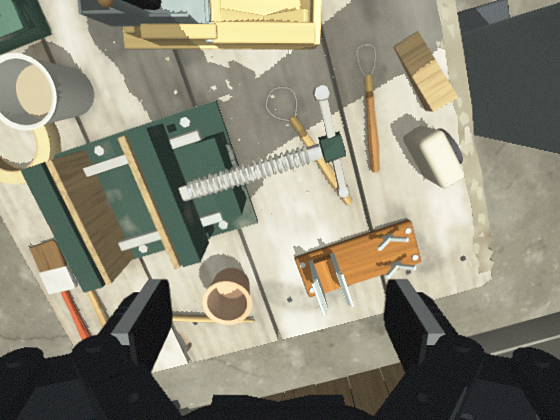

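play_rows([
  {"tx":0.22,"ty":-0.05,"tz":0,"spin":0,"gripper":-1},
  {"tx":0.44,"ty":-0.1,"tz":0,"spin":0,"gripper":-1},
  {"tx":0.66,"ty":-0.16,"tz":0,"spin":0,"gripper":-1},
  {"tx":0.66,"ty":-0.16,"tz":0,"spin":0,"gripper":-1},
])

```text
clock: 2.5
position: [550.7, -208.0, 329.7]
ee_rot: [-0.595, 0.804, 0.0, -0.0]
contact_force: [0.7, -0.3, -0.6]
gripper_width: 85.3
```

```bash
python3 - <<'E'
from h import *
st()
im=snap('wrist','w3')
E
```

```text
t 2.5 p [ 550.69 -208.04  329.71] yaw -1.8681 zax [-9.e-04  1.e-04 -1.e+00] F [ 0.7 -0.3 -0.6] w 85.3 j [-0.09  0.28  0.06 -0.   -1.36 -0.21]
```

View pics/w3.png

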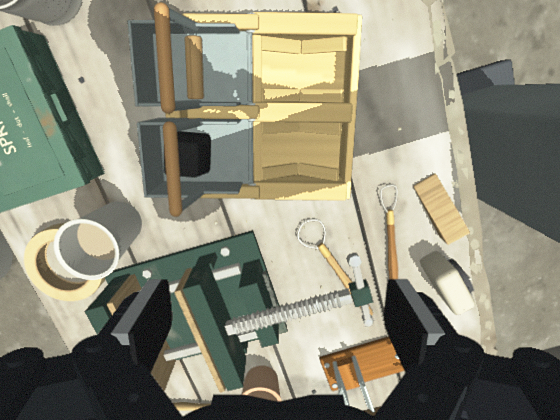

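```bash
python3 - <<'E'
from h import *
crop('w3',120,0,370,220,'c6',3.2)
E
```

```text
(no output)
```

View pics/c6.png

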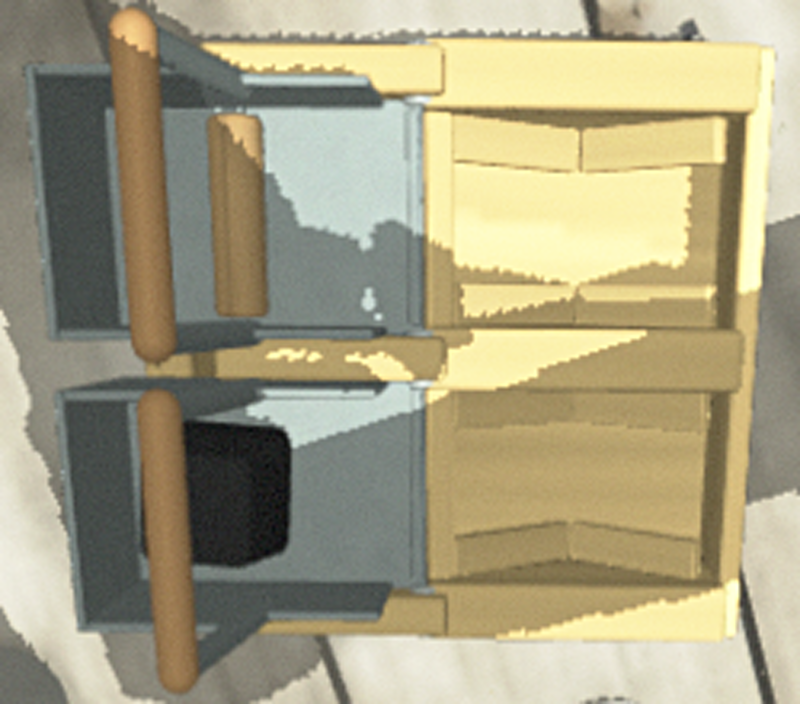

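```bash
python3 - <<'E'
from h import *
im=load('w3')
def c(u,v): return 120+(u+.5)/3.2-.5,(v+.5)/3.2-.5
P={}
for n,p,z in [('Rb R',(134,11),156),('Rb L',(153,358),156),('Lb R',(159,393),156),('Lb L',(178,690),156),('hinge R',(423,98),52),('hinge L',(423,588),52),('toggle R',(236,117),61),('toggle L',(243,314),61),('val RR',(580,172),21),('val RL',(575,286),21),('stop',(240,490),80),('front R',(772,48),52),('front L',(735,636),52)]:
    u,v=c(*p); P[n]=pix2world(im,u,v,z=z); print(n,P[n].round(1), pix2world(im,u,v).round(1))
a=P['Lb L']-P['Rb R']; yaw=np.arctan2(-a[0],a[1]); print('yaw',yaw, 'hinge',np.arctan2(-(P['hinge L']-P['hinge R'])[0],(P['hinge L']-P['hinge R'])[1]))
X=np.array([np.cos(yaw),np.sin(yaw),0]);Y=np.array([-np.sin(yaw),np.cos(yaw),0])
rb=(P['Rb R']+P['Rb L'])/2; lb=(P['Lb R']+P['Lb L'])/2
print('rb',rb,'lb',lb,'pivot from bars',(rb+lb)/2-60*X,'from hinge',(P['hinge R']+P['hinge L'])/2)
print('trough from bars',rb-112*X, 'valley',(P['val RR']+P['val RL'])/2)
E
```

```text
Rb R [ 590.1 -368.5  156. ] [ 589.4 -367.6  159.1]
Rb L [ 614.6 -294.7  156. ] [ 614.1 -294.6  157.9]
Lb R [ 616.3 -286.3  156. ] [ 615.4 -286.3  159. ]
Lb L [ 640.7 -212.2  156. ] [ 638.9 -213.3  160.7]
hinge R [ 534.2 -347.7   52. ] [ 534.1 -346.9   56.8]
hinge L [ 583.3 -197.9   52. ] [ 582.9 -198.4   54.8]
toggle R [ 590.7 -358.2   61. ] [ 589.5 -356.7   68.8]
toggle L [ 609.2 -302.6   61. ] [ 608.1 -302.4   66.1]
val RR [ 490.6 -314.7   21. ] [ 489.3 -315.8    5.4]
val RL [ 502.6 -279.2   21. ] [ 502.  -279.1   11.1]
stop [ 625.2 -251.3   80. ] [ 619.9 -253.   100.5]
front R [ 426.1 -330.    52. ] [ 425.3 -330.3   49.1]
front L [ 482.7 -148.8   52. ] [ 482.4 -148.    49.7]
yaw -0.3132702915995555 hinge -0.3165206928767912
rb [ 602.35486488 -331.5793039   156.        ] lb [ 628.52891481 -249.27691097  156.        ] pivot from bars [ 558.36203894 -271.93782295  156.        ] from hinge [ 558.73385345 -272.76782343   52.        ]
trough from bars [ 495.80580985 -297.0641062   156.        ] valley [ 496.59849401 -296.92807964   21.        ]
```

```bash
python3 - <<'E'
from h import *
plan([(602.4,-331.7,240),(602.4,-331.7,152)],[-1.885]*2)
E
```

```text
(602.4, -331.7, 240) tx,ty,tz [ 0.4187 -0.3431  0.3592] spin 0.0237 
(602.4, -331.7, 152) tx,ty,tz [ 0.4187 -0.3431  0.7112] spin 0.0237
```

play_rows([
  {"tx":0.21,"ty":-0.17,"tz":0.1,"spin":0.02,"gripper":0.4},
  {"tx":0.42,"ty":-0.34,"tz":0.23,"spin":0.024,"gripper":0.4},
  {"tx":0.419,"ty":-0.343,"tz":0.3,"spin":0.024,"gripper":0.4},
  {"tx":0.419,"ty":-0.343,"tz":0.36,"spin":0.024,"gripper":0.4},
  {"tx":0.419,"ty":-0.343,"tz":0.36,"spin":0.024,"gripper":0.4},
  {"tx":0.419,"ty":-0.343,"tz":0.36,"spin":0.024,"gripper":0.4},
])

```text
clock: 3.3
position: [603.0, -330.7, 242.4]
ee_rot: [-0.589, 0.808, -0.001, 0.001]
contact_force: [0.1, -0.5, 0.1]
gripper_width: 25.2
```

```bash
python3 - <<'E'
from h import *
st()
plan([(602.4,-331.7,240),(602.4,-331.7,152)],[-1.885]*2)
im=snap('wrist','w4')
E
```

```text
t 3.3 p [ 602.99 -330.72  242.4 ] yaw -1.8828 zax [ 0.0026 -0.0012 -1.    ] F [ 0.1 -0.5  0.1] w 25.2 j [-0.27  0.49  0.17  0.   -1.25 -0.05]
(602.4, -331.7, 240) tx,ty,tz [0.0045 0.0011 0.0096] spin 0.0029 
(602.4, -331.7, 152) tx,ty,tz [0.0045 0.0011 0.3616] spin 0.0029
```

View pics/w4.png

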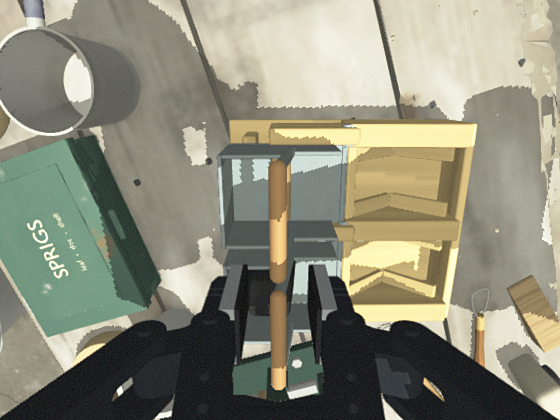

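play_rows([
  {"tx":0.004,"ty":0.001,"tz":0.1,"spin":0,"gripper":0.4},
  {"tx":0.004,"ty":0.001,"tz":0.2,"spin":0,"gripper":0.4},
  {"tx":0.004,"ty":0.001,"tz":0.3,"spin":0,"gripper":0.4},
  {"tx":0.004,"ty":0.001,"tz":0.36,"spin":0,"gripper":0.4},
  {"tx":0.004,"ty":0.001,"tz":0.36,"spin":0,"gripper":0.4},
])

```text
clock: 3.98
position: [601.4, -332.7, 150.1]
ee_rot: [-0.588, 0.809, 0.0, -0.0]
contact_force: [0.3, 0.6, 0.3]
gripper_width: 25.9
```

```bash
python3 - <<'E'
from h import *
st()
im=snap('wrist','w5')
crop('w5',180,180,380,340,'w5c',4)
p,M,y=tool()
# arc plan, in tool units
th0=np.arctan2(104,60)
for t in np.arange(0,1.151,0.0479):
    dx=120*np.cos(th0+t)-60; dz=120*np.sin(th0+t)-104
    print(round(t,3),'ty %.3f tz %.3f'%(-dx/250,-dz/250))
E
```

```text
t 3.98 p [ 601.44 -332.65  150.09] yaw -1.8848 zax [-9.e-04  3.e-04 -1.e+00] F [0.3 0.6 0.3] w 25.9 j [-0.27  0.56  0.05 -0.   -1.06 -0.04]
0.0 ty 0.000 tz 0.000
0.048 ty 0.020 tz -0.011
0.096 ty 0.041 tz -0.021
0.144 ty 0.062 tz -0.030
0.192 ty 0.084 tz -0.038
0.24 ty 0.106 tz -0.045
0.287 ty 0.128 tz -0.051
0.335 ty 0.150 tz -0.056
0.383 ty 0.173 tz -0.059
0.431 ty 0.196 tz -0.062
0.479 ty 0.219 tz -0.064
0.527 ty 0.242 tz -0.064
0.575 ty 0.265 tz -0.063
0.623 ty 0.288 tz -0.062
0.671 ty 0.310 tz -0.059
0.718 ty 0.333 tz -0.055
0.766 ty 0.356 tz -0.050
0.814 ty 0.378 tz -0.044
0.862 ty 0.400 tz -0.037
0.91 ty 0.421 tz -0.029
0.958 ty 0.442 tz -0.019
1.006 ty 0.463 tz -0.009
1.054 ty 0.483 tz 0.002
1.102 ty 0.502 tz 0.014
1.15 ty 0.521 tz 0.027
```

View pics/w5c.png

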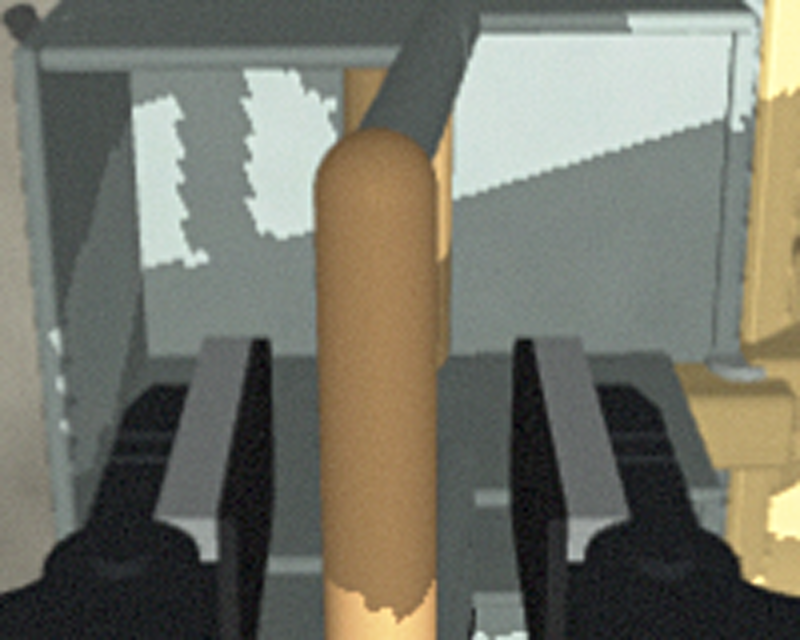

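play_rows([
  {"tx":0,"ty":0,"tz":0,"spin":0,"gripper":0.56},
  {"tx":0,"ty":0,"tz":0,"spin":0,"gripper":0.56},
  {"tx":0,"ty":0.03,"tz":-0.012,"spin":0,"gripper":0.56},
  {"tx":0,"ty":0.055,"tz":-0.021,"spin":0,"gripper":0.56},
  {"tx":0,"ty":0.08,"tz":-0.03,"spin":0,"gripper":0.56},
  {"tx":0,"ty":0.1,"tz":-0.038,"spin":0,"gripper":0.56},
  {"tx":0,"ty":0.12,"tz":-0.045,"spin":0,"gripper":0.56},
  {"tx":0,"ty":0.142,"tz":-0.051,"spin":0,"gripper":0.56},
  {"tx":0,"ty":0.165,"tz":-0.056,"spin":0,"gripper":0.56},
  {"tx":0,"ty":0.187,"tz":-0.059,"spin":0,"gripper":0.56},
  {"tx":0,"ty":0.21,"tz":-0.062,"spin":0,"gripper":0.56},
  {"tx":0,"ty":0.233,"tz":-0.064,"spin":0,"gripper":0.56},
])

```text
clock: 5.52
position: [545.5, -314.9, 166.1]
ee_rot: [-0.588, 0.809, 0.0, -0.0]
contact_force: [3.0, -0.8, 1.5]
gripper_width: 18.9
```

```bash
python3 - <<'E'
from h import *
st()
im=snap('wrist','w6')
E
```

```text
t 5.53 p [ 545.51 -314.9   166.1 ] yaw -1.8854 zax [-9.e-04  3.e-04 -1.e+00] F [ 3.  -0.8  1.5] w 18.9 j [-0.27  0.46 -0.09 -0.   -1.03 -0.05]
```

View pics/w6.png

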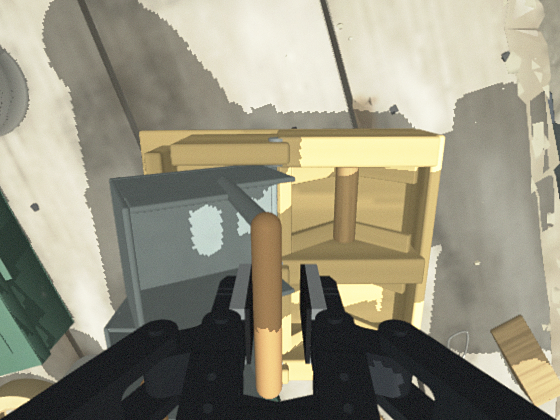

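play_rows([
  {"tx":0,"ty":0.025,"tz":0.0,"spin":0,"gripper":0.56},
  {"tx":0,"ty":0.05,"tz":0.002,"spin":0,"gripper":0.56},
  {"tx":0,"ty":0.075,"tz":0.004,"spin":0,"gripper":0.56},
  {"tx":0,"ty":0.1,"tz":0.008,"spin":0,"gripper":0.56},
  {"tx":0,"ty":0.125,"tz":0.013,"spin":0,"gripper":0.56},
  {"tx":0,"ty":0.15,"tz":0.02,"spin":0,"gripper":0.56},
  {"tx":0,"ty":0.175,"tz":0.028,"spin":0,"gripper":0.56},
  {"tx":0,"ty":0.2,"tz":0.037,"spin":0,"gripper":0.56},
  {"tx":0,"ty":0.225,"tz":0.05,"spin":0,"gripper":0.56},
  {"tx":0,"ty":0.25,"tz":0.063,"spin":0,"gripper":0.56},
  {"tx":0,"ty":0.275,"tz":0.078,"spin":0,"gripper":0.56},
  {"tx":0,"ty":0.295,"tz":0.09,"spin":0,"gripper":0.56},
])

```text
clock: 7.08
position: [475.6, -292.1, 143.4]
ee_rot: [-0.588, 0.809, 0.0, -0.0]
contact_force: [1.7, -0.6, 0.7]
gripper_width: 18.8
```

play_rows([
  {"tx":0,"ty":0.004,"tz":0,"spin":0,"gripper":0.56},
  {"tx":0,"ty":0.008,"tz":0,"spin":0,"gripper":0.56},
])

```text
clock: 7.32
position: [474.7, -291.7, 143.5]
ee_rot: [-0.588, 0.809, -0.0, 0.0]
contact_force: [5.1, -1.5, -3.4]
gripper_width: 18.8
```

```bash
python3 - <<'E'
from h import *
st()
im=snap('wrist','w7'); snap('scene','s7')
crop('s7',230,150,410,330,'s7c',4)
p,_,_=tool()
X=np.array([np.cos(-.314),np.sin(-.314)]); print('tcp stand x',(p[:2]-[558.6,-272.4])@X)
E
```

```text
t 7.33 p [ 474.7  -291.69  143.5 ] yaw -1.8853 zax [ 1.1e-03 -2.0e-04 -1.0e+00] F [ 5.1 -1.5 -3.4] w 18.8 j [-0.26  0.37 -0.3  -0.   -0.9  -0.05]
tcp stand x -73.795903120973
```

View pics/w7.png

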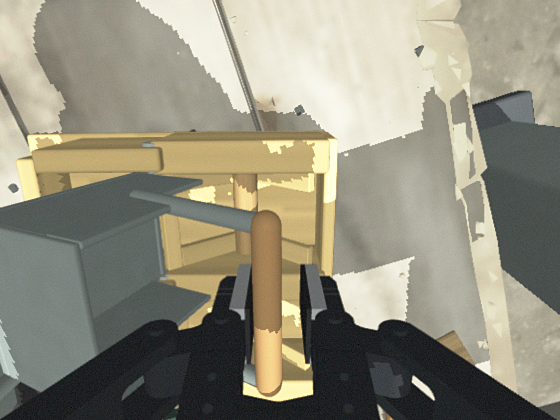

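View pics/s7c.png

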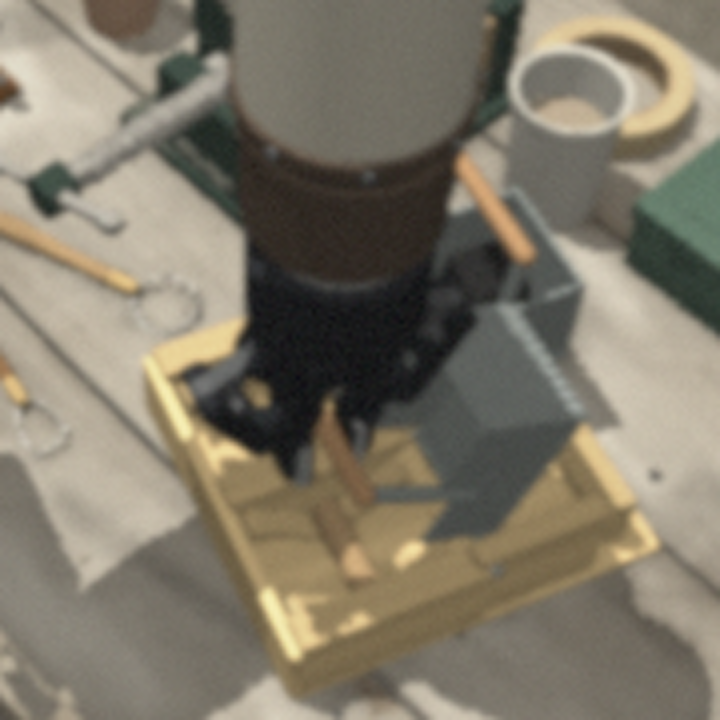

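play_rows([
  {"tx":0,"ty":0.004,"tz":0.002,"spin":0,"gripper":0.56},
  {"tx":0,"ty":0.008,"tz":0.004,"spin":0,"gripper":0.56},
  {"tx":0,"ty":0.008,"tz":0.004,"spin":0,"gripper":0.56},
])

```text
clock: 7.8
position: [474.7, -291.6, 143.5]
ee_rot: [-0.588, 0.809, -0.002, 0.002]
contact_force: [6.3, -2.0, -3.0]
gripper_width: 18.5
```

play_rows([
  {"tx":0,"ty":0.01,"tz":0.005,"spin":0,"gripper":0.56},
  {"tx":0,"ty":0.02,"tz":0.01,"spin":0,"gripper":0.56},
  {"tx":0,"ty":0.02,"tz":0.01,"spin":0,"gripper":0.56},
])

```text
clock: 8.18
position: [474.6, -291.6, 143.4]
ee_rot: [-0.589, 0.808, -0.008, 0.005]
contact_force: [12.9, -4.7, -1.5]
gripper_width: 18.9
```

```bash
python3 - <<'E'
from h import *
st()
im=snap('wrist','w8')
p,_,_=tool()
X=np.array([np.cos(-.314),np.sin(-.314)]); print('tcp stand x',(p[:2]-[558.6,-272.4])@X)
E
```

```text
t 8.18 p [ 474.57 -291.61  143.42] yaw -1.8829 zax [ 0.0165 -0.0067 -0.9998] F [12.9 -4.7 -1.5] w 18.9 j [-0.26  0.36 -0.31  0.   -0.88 -0.06]
tcp stand x -73.98963566114423
```

View pics/w8.png

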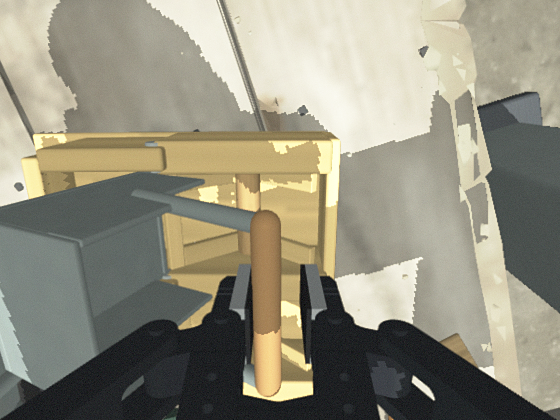

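play_rows([
  {"tx":0,"ty":-0.064,"tz":-0.013,"spin":0,"gripper":0.56},
  {"tx":0,"ty":-0.082,"tz":-0.026,"spin":0,"gripper":0.56},
  {"tx":0,"ty":-0.101,"tz":-0.038,"spin":0,"gripper":0.56},
  {"tx":0,"ty":-0.121,"tz":-0.049,"spin":0,"gripper":0.56},
  {"tx":0,"ty":-0.142,"tz":-0.059,"spin":0,"gripper":0.56},
  {"tx":0,"ty":-0.163,"tz":-0.069,"spin":0,"gripper":0.56},
  {"tx":0,"ty":-0.184,"tz":-0.077,"spin":0,"gripper":0.56},
  {"tx":0,"ty":-0.206,"tz":-0.084,"spin":0,"gripper":0.56},
  {"tx":0,"ty":-0.228,"tz":-0.09,"spin":0,"gripper":0.56},
  {"tx":0,"ty":-0.251,"tz":-0.095,"spin":0,"gripper":0.56},
  {"tx":0,"ty":-0.274,"tz":-0.099,"spin":0,"gripper":0.56},
  {"tx":0,"ty":-0.296,"tz":-0.102,"spin":0,"gripper":0.56},
])

```text
clock: 9.72
position: [538.4, -312.4, 165.8]
ee_rot: [-0.588, 0.809, -0.0, 0.0]
contact_force: [-1.6, 0.8, 0.5]
gripper_width: 18.9
```

```bash
python3 - <<'E'
from h import *
st()
im=snap('wrist','w9')
p,_,_=tool()
X=np.array([np.cos(-.314),np.sin(-.314)]); print('tcp stand x',(p[:2]-[558.6,-272.4])@X)
E
```

```text
t 9.72 p [ 538.45 -312.45  165.81] yaw -1.8852 zax [ 3.e-04 -1.e-04 -1.e+00] F [-1.6  0.8  0.5] w 18.9 j [-0.27  0.44 -0.11 -0.   -1.02 -0.05]
tcp stand x -6.069606954941688
```

View pics/w9.png

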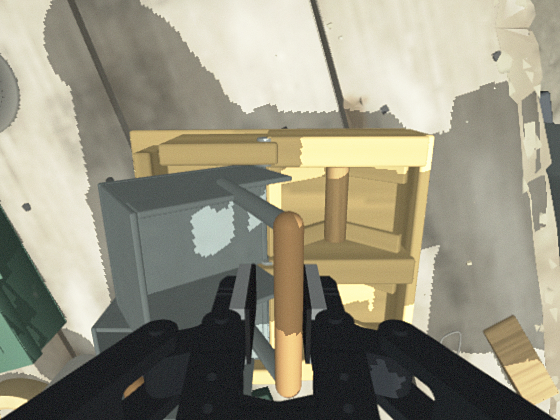

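Bar follows against the front finger; toggle lies in the trough valley at about (337,205). Continue home.

play_rows([
  {"tx":0,"ty":-0.023,"tz":-0.001,"spin":0,"gripper":0.56},
  {"tx":0,"ty":-0.046,"tz":-0.002,"spin":0,"gripper":0.56},
  {"tx":0,"ty":-0.069,"tz":-0.002,"spin":0,"gripper":0.56},
  {"tx":0,"ty":-0.092,"tz":0,"spin":0,"gripper":0.56},
  {"tx":0,"ty":-0.115,"tz":0.003,"spin":0,"gripper":0.56},
  {"tx":0,"ty":-0.138,"tz":0.006,"spin":0,"gripper":0.56},
  {"tx":0,"ty":-0.16,"tz":0.011,"spin":0,"gripper":0.56},
  {"tx":0,"ty":-0.182,"tz":0.017,"spin":0,"gripper":0.56},
  {"tx":0,"ty":-0.204,"tz":0.024,"spin":0,"gripper":0.56},
  {"tx":0,"ty":-0.226,"tz":0.032,"spin":0,"gripper":0.56},
  {"tx":0,"ty":-0.247,"tz":0.041,"spin":0,"gripper":0.56},
  {"tx":0,"ty":-0.268,"tz":0.051,"spin":0,"gripper":0.56},
])

```text
clock: 11.28
position: [602.0, -333.1, 152.9]
ee_rot: [-0.588, 0.809, -0.0, 0.0]
contact_force: [0.0, 0.5, 1.1]
gripper_width: 18.9
```

play_rows([
  {"tx":0,"ty":-0.01,"tz":0.006,"spin":0,"gripper":0.56},
  {"tx":0,"ty":-0.02,"tz":0.011,"spin":0,"gripper":0.56},
  {"tx":0,"ty":-0.024,"tz":0.013,"spin":0,"gripper":0.56},
  {"tx":0,"ty":-0.024,"tz":0.013,"spin":0,"gripper":0.56},
])

```text
clock: 11.78
position: [606.4, -334.7, 149.7]
ee_rot: [-0.588, 0.809, 0.001, -0.001]
contact_force: [-3.7, 1.7, 2.1]
gripper_width: 18.8
```

play_rows([
  {"tx":0,"ty":-0.01,"tz":0.0,"spin":0,"gripper":0.56},
  {"tx":0,"ty":-0.02,"tz":0.0,"spin":0,"gripper":0.56},
  {"tx":0,"ty":-0.02,"tz":0.0,"spin":0,"gripper":0.56},
])

```text
clock: 12.15
position: [606.6, -334.8, 149.5]
ee_rot: [-0.587, 0.809, 0.006, -0.004]
contact_force: [-13.9, 7.1, 7.6]
gripper_width: 18.7
```

```bash
python3 - <<'E'
from h import *
st()
im=snap('wrist','w10')
p,_,_=tool()
X=np.array([np.cos(-.314),np.sin(-.314)]); print('tcp stand x',(p[:2]-[558.6,-272.4])@X)
E
```

```text
t 12.15 p [ 606.65 -334.77  149.53] yaw -1.8861 zax [-0.0133  0.0049 -0.9999] F [-13.9   7.1   7.6] w 18.7 j [-0.27  0.58  0.08 -0.   -1.09 -0.04]
tcp stand x 64.95263883105677
```

View pics/w10.png

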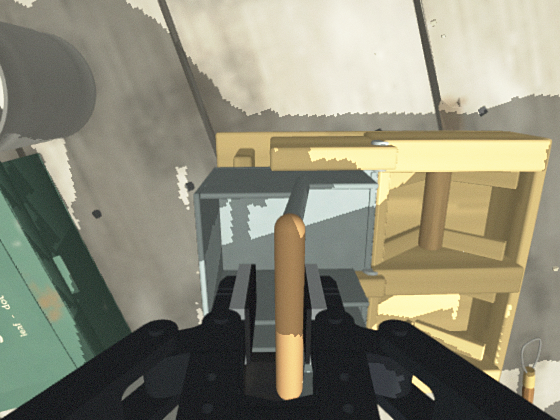

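play_rows([
  {"tx":0,"ty":0.038,"tz":0,"spin":0,"gripper":0.5},
  {"tx":0,"ty":0.038,"tz":0,"spin":0,"gripper":0.35},
  {"tx":0,"ty":0.038,"tz":0,"spin":0,"gripper":0.3},
  {"tx":0,"ty":0.038,"tz":-0.1,"spin":0,"gripper":0.3},
  {"tx":0,"ty":0.038,"tz":-0.25,"spin":0,"gripper":0.3},
  {"tx":0,"ty":0.038,"tz":-0.36,"spin":0,"gripper":0.3},
  {"tx":0,"ty":0.038,"tz":-0.36,"spin":0,"gripper":0.3},
])

```text
clock: 13.08
position: [604.8, -334.2, 243.0]
ee_rot: [-0.588, 0.809, -0.003, 0.002]
contact_force: [0.4, -0.5, -0.6]
gripper_width: 30.1
```

```bash
python3 - <<'E'
from h import *
st()
im=snap('wrist','w11')
plan([(496.2,-297,240)],[-1.885])
E
```

```text
t 13.07 p [ 604.8  -334.18  242.99] yaw -1.885 zax [ 0.0066 -0.0026 -1.    ] F [ 0.4 -0.5 -0.6] w 30.1 j [-0.27  0.5   0.18  0.   -1.25 -0.04]
(496.2, -297, 240) tx,ty,tz [-0.0062  0.4547  0.0027] spin -0.0004
```

View pics/w11.png

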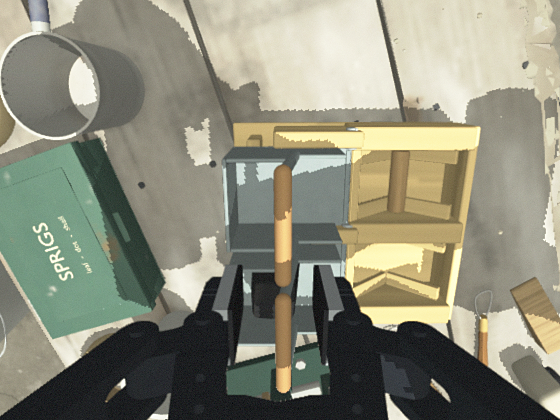

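play_rows([
  {"tx":0,"ty":0.15,"tz":0,"spin":0,"gripper":0.0},
  {"tx":-0.003,"ty":0.3,"tz":0,"spin":0,"gripper":0.0},
  {"tx":-0.006,"ty":0.455,"tz":0,"spin":0,"gripper":0.0},
  {"tx":-0.006,"ty":0.455,"tz":0.1,"spin":0,"gripper":0.0},
  {"tx":-0.006,"ty":0.455,"tz":0.2,"spin":0,"gripper":0.0},
  {"tx":-0.006,"ty":0.455,"tz":0.2,"spin":0,"gripper":0.0},
])

```text
clock: 13.88
position: [493.6, -296.2, 186.6]
ee_rot: [-0.587, 0.809, 0.003, -0.002]
contact_force: [0.1, 0.4, 0.4]
gripper_width: 42.7
```

```bash
python3 - <<'E'
from h import *
st()
im=snap('wrist','w12')
E
```

```text
t 13.88 p [ 493.59 -296.2   186.62] yaw -1.8857 zax [-0.0064  0.0025 -1.    ] F [0.1 0.4 0.4] w 42.7 j [-0.26  0.35 -0.2  -0.   -1.03 -0.05]
```

View pics/w12.png

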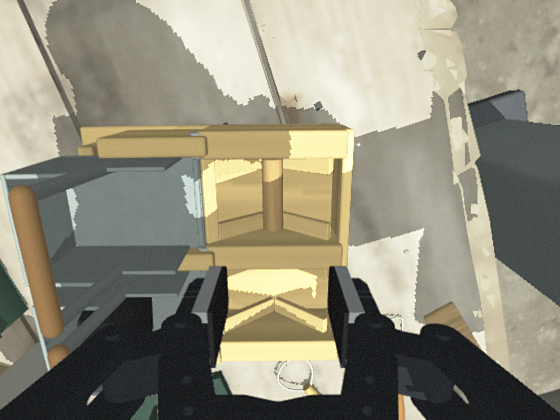

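```bash
python3 - <<'E'
from h import *
crop('w12',200,130,360,260,'w12c',5)
E
```

```text
(no output)
```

View pics/w12c.png

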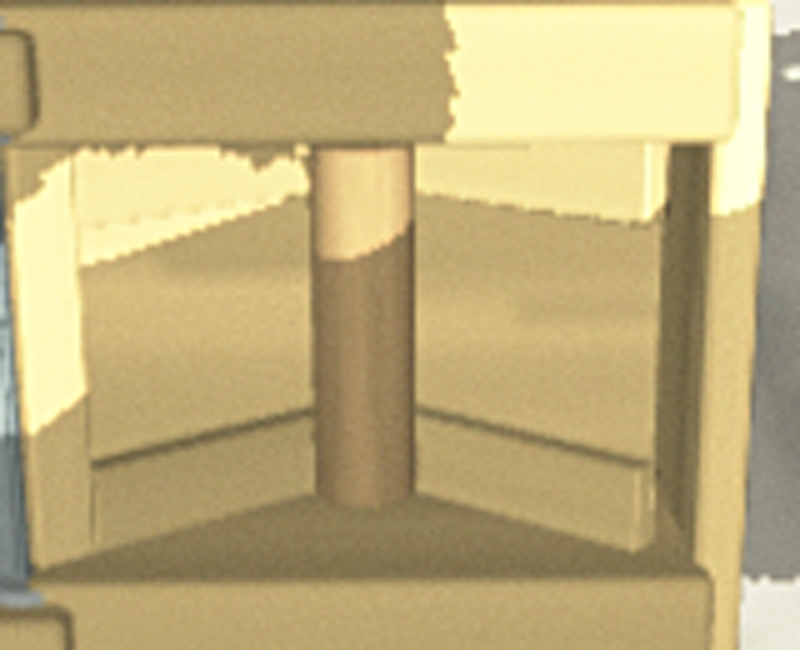

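```bash
python3 - <<'E'
from h import *
im=load('w12')
def c(u,v): return 200+(u+.5)/5-.5,130+(v+.5)/5-.5
X=np.array([np.cos(-.314),np.sin(-.314)]);Y=np.array([-X[1],X[0]])
for n,p,z in [('L end low',(365,505),16),('L end',(365,495),22.5),('mid',(364,300),24),('R hid',(363,147),24),('frontwall in top',(710,300),55), ('wall L inner top',(365,575),54),('wall R inner top',(365,145),54)]:
    w=pix2world(im,*c(*p),z=z); q=(w[:2]-[558.6,-272.4]); print(n,w.round(1),'stand',(q@X).round(1),(q@Y).round(1),'d',pix2world(im,*c(*p)).round(1))
plan([(495.8,-297.5,90),(495.8,-297.5,22)],[-1.885]*2)
E
```

```text
L end low [ 507.  -263.5   16. ] stand -51.8 -7.5 d [ 505.3 -268.4   29.6]
L end [ 505.7 -267.5   22.5] stand -51.9 -11.7 d [ 504.8 -270.    29.4]
mid [ 495.1 -300.    24. ] stand -51.9 -45.9 d [ 494.6 -301.5   30.2]
R hid [ 487.5 -323.7   24. ] stand -51.8 -70.7 d [ 487.2 -324.4   28.4]
frontwall in top [ 444.8 -292.    55. ] stand -102.2 -53.8 d [ 444.4 -290.5   50.2]
wall L inner top [ 505.8 -266.3   54. ] stand -52.1 -10.5 d [ 506.1 -265.7   52.4]
wall R inner top [ 485.3 -328.7   54. ] stand -52.4 -76.2 d [ 486.8 -324.5   28.1]
(495.8, -297.5, 90) tx,ty,tz [ 0.0015 -0.0049  0.3935] spin -0.0003 
(495.8, -297.5, 22) tx,ty,tz [ 0.0015 -0.0049  0.6655] spin -0.0003
```

play_rows([
  {"tx":0.001,"ty":-0.006,"tz":0.15,"spin":0,"gripper":0.0},
  {"tx":0.001,"ty":-0.006,"tz":0.3,"spin":0,"gripper":0.0},
  {"tx":0.001,"ty":-0.006,"tz":0.4,"spin":0,"gripper":0.0},
  {"tx":0.001,"ty":-0.006,"tz":0.4,"spin":0,"gripper":0.0},
])

```text
clock: 14.42
position: [496.2, -297.5, 88.6]
ee_rot: [-0.588, 0.809, 0.001, -0.001]
contact_force: [-0.4, 0.6, 1.0]
gripper_width: 42.5
```

```bash
python3 - <<'E'
from h import *
st()
im=snap('wrist','w13')
plan([(495.8,-297.4,21)],[-1.885]*2)
E
```

```text
t 14.43 p [ 496.16 -297.48   88.57] yaw -1.8852 zax [-3.3e-03  8.0e-04 -1.0e+00] F [-0.4  0.6  1. ] w 42.5 j [-0.26  0.47 -0.3   0.   -0.81 -0.05]
(495.8, -297.4, 21) tx,ty,tz [-2.000e-04  6.200e-03  2.766e-01] spin 0.0003
```

View pics/w13.png

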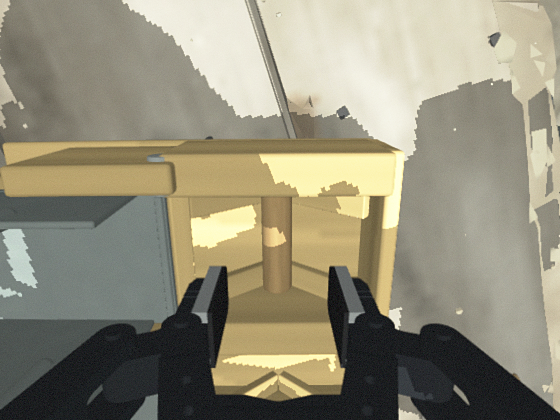

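play_rows([
  {"tx":0,"ty":0.001,"tz":0.07,"spin":0,"gripper":0.0},
  {"tx":0,"ty":0.001,"tz":0.14,"spin":0,"gripper":0.0},
  {"tx":0,"ty":0.001,"tz":0.2,"spin":0,"gripper":0.0},
  {"tx":0,"ty":0.001,"tz":0.25,"spin":0,"gripper":0.0},
  {"tx":0,"ty":0.001,"tz":0.268,"spin":0,"gripper":0.0},
  {"tx":0,"ty":0.001,"tz":0.268,"spin":0,"gripper":0.0},
  {"tx":0,"ty":0.001,"tz":0.268,"spin":0,"gripper":0.0},
])

```text
clock: 15.35
position: [496.9, -297.7, 23.3]
ee_rot: [-0.588, 0.809, -0.0, 0.0]
contact_force: [0.2, 0.3, 0.8]
gripper_width: 42.4
```

```bash
python3 - <<'E'
from h import *
st()
im=snap('wrist','w14')
E
```

```text
t 15.35 p [ 496.89 -297.67   23.33] yaw -1.8851 zax [ 1.e-03 -4.e-04 -1.e+00] F [0.2 0.3 0.8] w 42.4 j [-0.26  0.56 -0.36  0.   -0.66 -0.05]
```

View pics/w14.png

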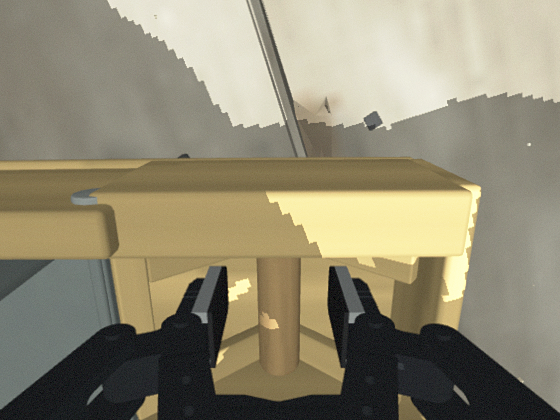

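play_rows([
  {"tx":0,"ty":0,"tz":0.005,"spin":0,"gripper":1},
  {"tx":0,"ty":0,"tz":0.005,"spin":0,"gripper":1},
  {"tx":0,"ty":0,"tz":0.005,"spin":0,"gripper":1},
  {"tx":0,"ty":0,"tz":0.005,"spin":0,"gripper":1},
  {"tx":0,"ty":0,"tz":0.005,"spin":0,"gripper":1},
])

```text
clock: 16.02
position: [496.7, -297.6, 21.9]
ee_rot: [-0.588, 0.809, -0.0, 0.0]
contact_force: [-0.7, -0.2, 3.7]
gripper_width: 14.9
```

play_rows([
  {"tx":0,"ty":0,"tz":-0.05,"spin":0,"gripper":1},
  {"tx":0,"ty":0,"tz":-0.1,"spin":0,"gripper":1},
  {"tx":0,"ty":0,"tz":-0.2,"spin":0,"gripper":1},
  {"tx":0,"ty":0,"tz":-0.35,"spin":0,"gripper":1},
  {"tx":0,"ty":0,"tz":-0.5,"spin":0,"gripper":1},
  {"tx":0,"ty":0,"tz":-0.7,"spin":0,"gripper":1},
  {"tx":0,"ty":0,"tz":-0.72,"spin":0,"gripper":1},
])

```text
clock: 16.9
position: [498.4, -298.4, 207.0]
ee_rot: [-0.588, 0.809, -0.004, 0.003]
contact_force: [0.5, -0.4, -1.4]
gripper_width: 14.6
```

```bash
python3 - <<'E'
from h import *
st()
im=snap('wrist','w15')
plan([(475,-80,205)],[-1.70])
plan([(455,118,205)],[-1.53],pos=(475,-80,205),yaw=-1.70)
E
```

```text
t 16.9 p [ 498.43 -298.4   207.02] yaw -1.8848 zax [ 0.0094 -0.0036 -0.9999] F [ 0.5 -0.4 -1.4] w 14.6 j [-0.26  0.34 -0.17  0.   -1.06 -0.05]
(475, -80, 205) tx,ty,tz [-8.009e-01  3.550e-01  6.000e-04] spin -0.2359 
(455, 118, 205) tx,ty,tz [-0.7751  0.1814  0.    ] spin -0.2165
```

View pics/w15.png

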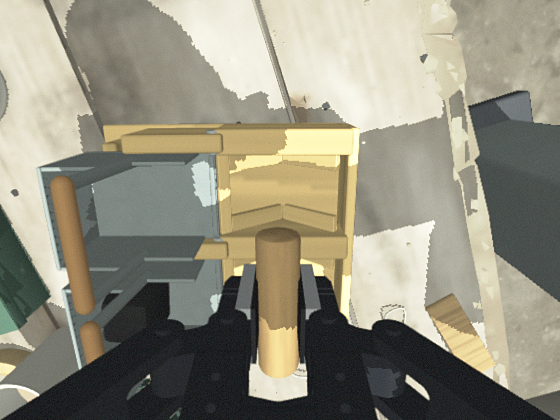

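play_rows([
  {"tx":-0.2,"ty":0.09,"tz":0,"spin":-0.06,"gripper":1},
  {"tx":-0.4,"ty":0.18,"tz":0,"spin":-0.12,"gripper":1},
  {"tx":-0.6,"ty":0.27,"tz":0,"spin":-0.18,"gripper":1},
  {"tx":-0.8,"ty":0.355,"tz":0,"spin":-0.236,"gripper":1},
  {"tx":-0.8,"ty":0.355,"tz":0,"spin":-0.236,"gripper":1},
])

```text
clock: 17.58
position: [472.8, -77.1, 200.9]
ee_rot: [-0.662, 0.75, 0.001, -0.001]
contact_force: [-0.2, -1.2, -0.6]
gripper_width: 14.4
```

```bash
python3 - <<'E'
from h import *
st()
im=load('w15'); p,_,_=tool()
z=[pix2world(im,278,v).round(1) for v in (240,260,280,300,330,360)]; print(z)
print(pix2world(im,278,228,z=207).round(1),pix2world(im,278,377,z=215).round(1))
plan([(454,118.4,205)],[-1.53])
E
```

```text
t 17.57 p [472.78 -77.09 200.86] yaw -1.6946 zax [-1.9e-03  4.0e-04 -1.0e+00] F [-0.2 -1.2 -0.6] w 14.4 j [ 0.18  0.18 -0.4  -0.   -0.99 -0.3 ]
[array([ 488.9, -325.6,  214.5]), array([ 491. , -318.8,  215.7]), array([ 493.6, -311. ,  215.1]), array([ 496. , -303.4,  215.5]), array([ 500.1, -290.7,  215.1]), array([ 504.2, -278.3,  216.1])]
[ 488.4 -327.2  207. ] [ 507.  -269.5  215. ]
(454, 118.4, 205) tx,ty,tz [-0.7667  0.1711 -0.0166] spin -0.2096
```

play_rows([
  {"tx":-0.2,"ty":0.045,"tz":0,"spin":-0.05,"gripper":1},
  {"tx":-0.4,"ty":0.09,"tz":0,"spin":-0.1,"gripper":1},
  {"tx":-0.6,"ty":0.135,"tz":0,"spin":-0.16,"gripper":1},
  {"tx":-0.768,"ty":0.173,"tz":0,"spin":-0.21,"gripper":1},
  {"tx":-0.768,"ty":0.173,"tz":0.05,"spin":-0.21,"gripper":1},
  {"tx":-0.768,"ty":0.173,"tz":0.15,"spin":-0.21,"gripper":1},
  {"tx":-0.768,"ty":0.173,"tz":0.25,"spin":-0.21,"gripper":1},
  {"tx":-0.768,"ty":0.173,"tz":0.35,"spin":-0.21,"gripper":1},
  {"tx":-0.768,"ty":0.173,"tz":0.35,"spin":-0.21,"gripper":1},
])

```text
clock: 18.7
position: [454.1, 113.8, 111.7]
ee_rot: [0.719, -0.695, -0.001, 0.003]
contact_force: [0.3, 0.6, -0.3]
gripper_width: 14.9
```

```bash
python3 - <<'E'
from h import *
st()
im=snap('wrist','w16')
plan([(453.2,118.4,32.2)],[-1.53])
E
```

```text
t 18.7 p [454.1  113.83 111.68] yaw -1.5375 zax [-0.006  -0.0036 -1.    ] F [ 0.3  0.6 -0.3] w 14.9 j [ 0.59  0.28 -0.54 -0.   -0.76 -0.56]
(453.2, 118.4, 32.2) tx,ty,tz [-0.0155  0.0077  0.3237] spin -0.0085
```

View pics/w16.png

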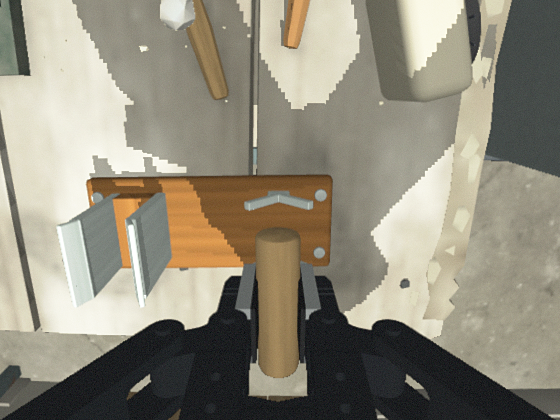

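```bash
python3 - <<'E'
from h import *
crop('w16',50,170,340,320,'w16c',2.75)
crop('w16',230,170,340,220,'w16d',7)
E
```

```text
(no output)
```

View pics/w16c.png

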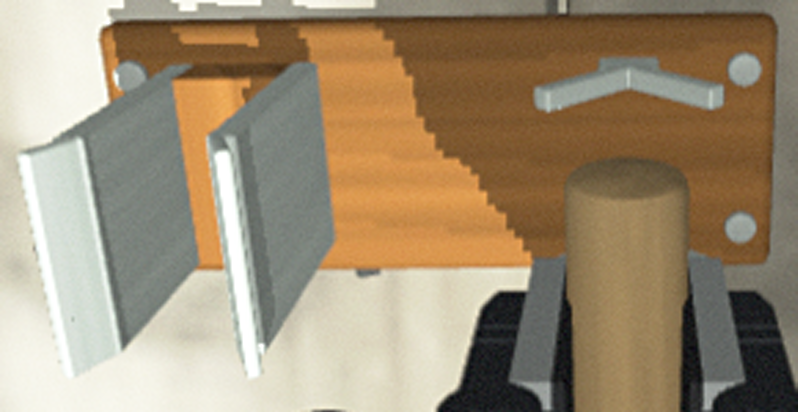

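View pics/w16d.png

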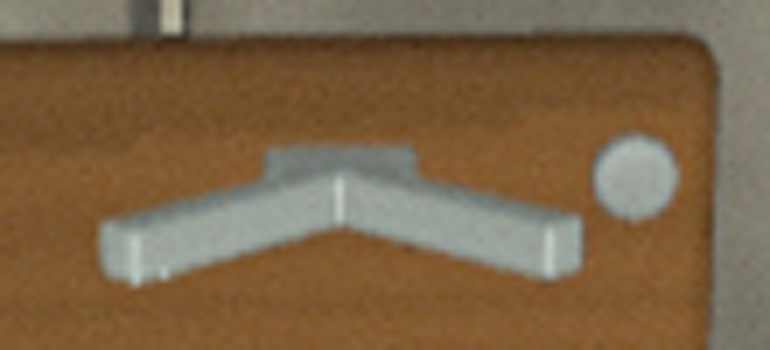

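```bash
python3 - <<'E'
from h import *
im=load('w16')
def c(u,v): return 230+(u+.5)/7-.5,170+(v+.5)/7-.5
def d(u,v): return 50+(u+.5)/2.75-.5,170+(v+.5)/2.75-.5
for n,p,z in [('valley out',c(340,173),20),('valley in',c(340,225),20),('tip far in',c(135,283),37),('tip near in',c(550,276),37),('base nR corner',c(718,40),10),('farR corner',d(103,28),10),('far plate top R near edge',d(81,140),72),('far plate top L near edge',d(122,350),72),('near plate R far edge',d(211,137),72),('near plate L far',d(248,372),72),('near plate R near edge',d(236,130),72),('near plate L near',d(262,345),72),('farplate R far',d(22,155),72),('farplate L far',d(70,373),72)]:
    print(n,pix2world(im,*p,z=z).round(1),pix2world(im,*p).round(1))
E
```

```text
valley out [453.4  95.1  20. ] [453.4  95.9  17.1]
valley in [453.2  99.9  20. ] [453.2 100.1  19.2]
tip far in [470.1 100.4  37. ] [470.2 100.9  35.4]
tip near in [436.2  98.8  37. ] [436.1  98.9  36.5]
base nR corner [419.5  84.3  10. ] [417.7  86.6  -1.1]
farR corner [575.4  92.1  10. ] [577.1  92.9   6.7]
far plate top R near edge [549.9  97.4  72. ] [555.3 100.9  62.2]
far plate top L near edge [547.6 139.1  72. ] [552.2 144.3  63.5]
near plate R far edge [526.7  96.   72. ] [530.   98.9  64. ]
near plate L far [524.1 142.9  72. ] [523.7 142.3  73. ]
near plate R near edge [522.2  94.6  72. ] [527.2  99.1  59. ]
near plate L near [520.9 137.   72. ] [524.7 142.9  62.1]
farplate R far [560.9 100.5  72. ] [561.1 100.6  71.8]
farplate L far [558.4 144.5  72. ] [558.1 144.3  72.4]
```

```bash
python3 - <<'E'
from h import *
plan([(452.6,118.2,60),(452.6,118.2,33)],[-1.523]*2)
E
```

```text
(452.6, 118.2, 60) tx,ty,tz [-0.0148  0.0102  0.2125] spin -0.0174 
(452.6, 118.2, 33) tx,ty,tz [-0.0148  0.0102  0.3205] spin -0.0174
```

play_rows([
  {"tx":-0.015,"ty":0.008,"tz":0.07,"spin":-0.017,"gripper":1},
  {"tx":-0.015,"ty":0.008,"tz":0.14,"spin":-0.017,"gripper":1},
  {"tx":-0.015,"ty":0.008,"tz":0.2,"spin":-0.017,"gripper":1},
  {"tx":-0.015,"ty":0.008,"tz":0.2,"spin":-0.017,"gripper":1},
  {"tx":-0.015,"ty":0.008,"tz":0.2,"spin":-0.017,"gripper":1},
  {"tx":-0.015,"ty":0.008,"tz":0.2,"spin":-0.017,"gripper":1},
])

```text
clock: 19.5
position: [454.2, 120.0, 65.0]
ee_rot: [0.724, -0.69, 0.0, -0.001]
contact_force: [0.4, -0.7, 0.3]
gripper_width: 14.5
```

```bash
python3 - <<'E'
from h import *
st()
snap('wrist','w17')
plan([(452.6,118.2,33)],[-1.523]*2)
E
```

```text
t 19.5 p [454.22 120.01  65.03] yaw -1.5217 zax [ 0.0018  0.0011 -1.    ] F [ 0.4 -0.7  0.3] w 14.5 j [ 0.61  0.35 -0.59  0.   -0.62 -0.56]
(452.6, 118.2, 33) tx,ty,tz [0.0067 0.0063 0.1274] spin 0.0016
```

View pics/w17.png

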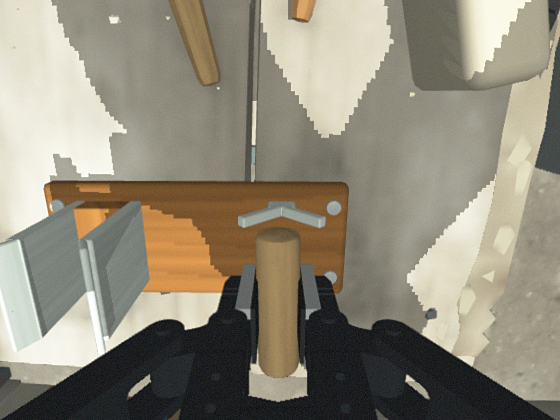

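play_rows([
  {"tx":0.006,"ty":0.006,"tz":0.04,"spin":0,"gripper":1},
  {"tx":0.006,"ty":0.006,"tz":0.08,"spin":0,"gripper":1},
  {"tx":0.006,"ty":0.006,"tz":0.11,"spin":0,"gripper":1},
  {"tx":0.006,"ty":0.006,"tz":0.12,"spin":0,"gripper":1},
  {"tx":0.006,"ty":0.006,"tz":0.12,"spin":0,"gripper":1},
  {"tx":0.006,"ty":0.006,"tz":0.12,"spin":0,"gripper":1},
])

```text
clock: 20.3
position: [452.4, 118.3, 34.2]
ee_rot: [0.724, -0.689, 0.0, -0.0]
contact_force: [0.6, -0.8, -0.3]
gripper_width: 15.2
```

```bash
python3 - <<'E'
from h import *
st()
snap('wrist','w18')
plan([(452.6,118.2,32)],[-1.523]*2)
E
```

```text
t 20.3 p [452.4  118.34  34.24] yaw -1.5215 zax [ 4.e-04  3.e-04 -1.e+00] F [ 0.6 -0.8 -0.3] w 15.2 j [ 0.6   0.41 -0.63  0.   -0.54 -0.56]
(452.6, 118.2, 32) tx,ty,tz [ 0.0005 -0.0007  0.0092] spin 0.0018
```

View pics/w18.png

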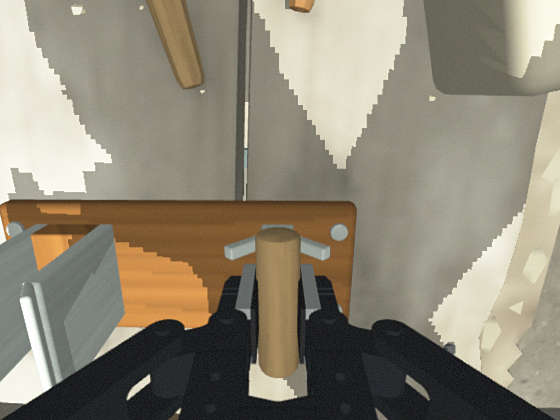

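play_rows([
  {"tx":0,"ty":0,"tz":0.004,"spin":0,"gripper":1},
  {"tx":0,"ty":0,"tz":0.008,"spin":0,"gripper":1},
  {"tx":0,"ty":0,"tz":0.008,"spin":0,"gripper":1},
])

```text
clock: 20.72
position: [452.3, 118.2, 32.1]
ee_rot: [0.724, -0.689, 0.0, -0.0]
contact_force: [-0.5, 0.7, 0.4]
gripper_width: 15.1
```

play_rows([
  {"tx":0,"ty":0,"tz":0.003,"spin":0,"gripper":1},
  {"tx":0,"ty":0,"tz":0.006,"spin":0,"gripper":1},
  {"tx":0,"ty":0,"tz":0.006,"spin":0,"gripper":1},
])

```text
clock: 21.1
position: [452.8, 118.4, 31.3]
ee_rot: [0.724, -0.689, 0.0, -0.001]
contact_force: [0.0, -0.3, 6.5]
gripper_width: 15.1
```

play_rows([
  {"tx":0,"ty":0,"tz":-0.002,"spin":0,"gripper":0.6},
  {"tx":0,"ty":0,"tz":-0.002,"spin":0,"gripper":0.3},
  {"tx":0,"ty":0,"tz":-0.002,"spin":0,"gripper":0.1},
  {"tx":0,"ty":0,"tz":-0.002,"spin":0,"gripper":0.0},
  {"tx":0,"ty":0,"tz":-0.06,"spin":0,"gripper":0.0},
  {"tx":0,"ty":0,"tz":-0.2,"spin":0,"gripper":0.0},
  {"tx":0,"ty":0,"tz":-0.4,"spin":0,"gripper":0.0},
  {"tx":0,"ty":0,"tz":-0.5,"spin":0,"gripper":0.0},
  {"tx":0,"ty":0,"tz":-0.5,"spin":0,"gripper":0.0},
])

```text
clock: 22.22
position: [453.1, 118.8, 157.5]
ee_rot: [0.724, -0.689, 0.001, -0.002]
contact_force: [-0.5, 0.2, -0.7]
gripper_width: 42.7
```

```bash
python3 - <<'E'
from h import *
st()
snap('wrist','w19')
E
```

```text
t 22.23 p [453.12 118.83 157.54] yaw -1.5215 zax [ 0.0042  0.0028 -1.    ] F [-0.5  0.2 -0.7] w 42.7 j [ 0.6   0.21 -0.49  0.   -0.86 -0.56]
```

View pics/w19.png

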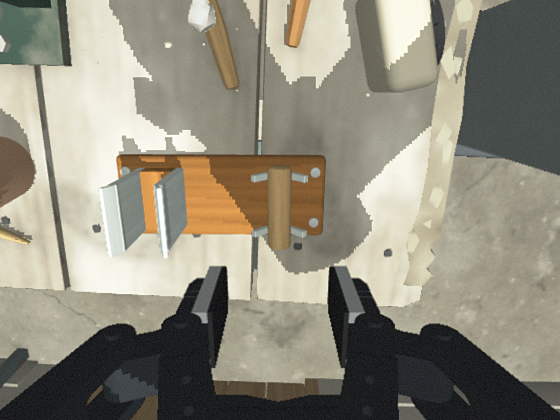

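```bash
python3 - <<'E'
from h import *
crop('w19',90,140,340,270,'w19c',3.2)
crop('w19',240,150,330,260,'w19d',5.4)
E
```

```text
(no output)
```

View pics/w19c.png

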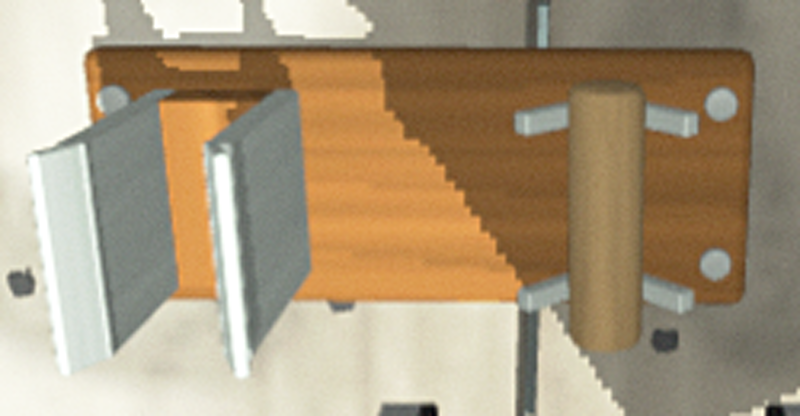

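View pics/w19d.png

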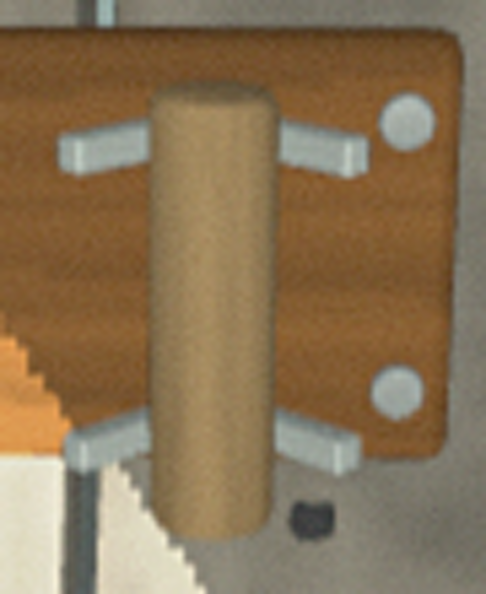

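```bash
python3 - <<'E'
from h import *
im=load('w19')
def c(u,v): return 240+(u+.5)/5.4-.5,150+(v+.5)/5.4-.5
A=pix2world(im,*c(214,104),z=40.5); A2=pix2world(im,*c(214,84),z=25); B=pix2world(im,*c(212,538),z=38)
print(A,A2,B,'len',np.linalg.norm(A-B)); print('mid',(A+B)/2,'yaw',np.arctan2(-(B-A)[0],(B-A)[1]))
for p in [(214,130),(213,300),(212,480)]: print(pix2world(im,*c(*p)).round(1))
for n,p,z in [('tipRf',(75,174),37),('tipRn',(352,176),37),('tipLf',(80,470),37),('tipLn',(345,473),37)]:
    print(n,pix2world(im,*c(*p),z=z).round(1))
def d(u,v): return 90+(u+.5)/3.2-.5,140+(v+.5)/3.2-.5
for n,p in [('near pl R far edge',(208,147)),('near pl R near',(229,143)),('near L far',(240,374)),('near L near',(250,358)),('far R far',(33,155)),('far R near',(83,144)),('far L far',(66,373)),('far L near',(111,353)),('inner far plate',(95,150))]:
    print(n,pix2world(im,*d(*p),z=72).round(1),pix2world(im,*d(*p)).round(1))
E
```

```text
[453.57279219  89.98954244  40.5       ] [453.55424461  90.45204304  25.        ] [450.80431274 149.50754017  38.        ] len 59.63477619154667
mid [452.18855247 119.7485413   39.25      ] yaw 0.04648149248895993
[453.4  93.3  40.4]
[452.4 115.8  38.9]
[451.3 140.5  39.7]
tipRf [470.7 100.6  37. ]
tipRn [435.5  99.1  37. ]
tipLf [468.9 141.   37. ]
tipLn [433.6 139.6  37. ]
near pl R far edge [527.4  97.4  72. ] [529.3  98.9  66.3]
near pl R near [523.4  96.4  72. ] [526.6  99.1  61.8]
near L far [523.5 143.4  72. ] [523.4 143.3  72.2]
near L near [521.3 139.8  72. ] [543.8 174.   -1.6]
far R far [560.6 100.5  72. ] [560.7 100.6  71.9]
far R near [550.9  97.9  72. ] [556.2 101.1  60.2]
far L far [558.4 145.1  72. ] [558.2 145.   72.4]
far L near [549.  140.3  72. ] [553.  144.6  62.8]
inner far plate [548.7  99.   72. ] [554.6 102.7  58.5]
```

play_rows([
  {"tx":0,"ty":0,"tz":0,"spin":-0.2,"gripper":-1},
  {"tx":0,"ty":0,"tz":0,"spin":-0.4,"gripper":-1},
  {"tx":0,"ty":0,"tz":0,"spin":-0.6,"gripper":-1},
  {"tx":0,"ty":0,"tz":0,"spin":-0.8,"gripper":-1},
  {"tx":0,"ty":0,"tz":0,"spin":-1,"gripper":-1},
])

```text
clock: 22.9
position: [451.2, 117.6, 153.8]
ee_rot: [0.934, -0.358, -0.001, 0.001]
contact_force: [0.1, -0.4, 0.5]
gripper_width: 85.6
```

play_rows([
  {"tx":0,"ty":0,"tz":0,"spin":-0.2,"gripper":-1},
  {"tx":0,"ty":0,"tz":0,"spin":-0.4,"gripper":-1},
  {"tx":0,"ty":0,"tz":0,"spin":-0.6,"gripper":-1},
  {"tx":0,"ty":0,"tz":0,"spin":-0.8,"gripper":-1},
  {"tx":0,"ty":0,"tz":0,"spin":-0.997,"gripper":-1},
  {"tx":0,"ty":0,"tz":0,"spin":-0.997,"gripper":-1},
  {"tx":0,"ty":0,"tz":0,"spin":-0.997,"gripper":-1},
])

```text
clock: 23.78
position: [451.8, 117.9, 154.7]
ee_rot: [1.0, 0.022, -0.001, 0.0]
contact_force: [0.6, 0.4, 0.0]
gripper_width: 85.1
```

```bash
python3 - <<'E'
from h import *
st()
snap('wrist','w20')
plan([(452.3,118.2,80),(452.3,118.2,26)],[0.047]*2)
E
```

```text
t 23.77 p [451.76 117.94 154.7 ] yaw 0.0445 zax [-0.0017 -0.001  -1.    ] F [0.6 0.4 0. ] w 85.1 j [ 0.6   0.21 -0.5  -0.   -0.86  1.01]
(452.3, 118.2, 80) tx,ty,tz [ 0.0016 -0.0006  0.2997] spin -0.0025 
(452.3, 118.2, 26) tx,ty,tz [ 0.0016 -0.0006  0.5157] spin -0.0025
```

View pics/w20.png

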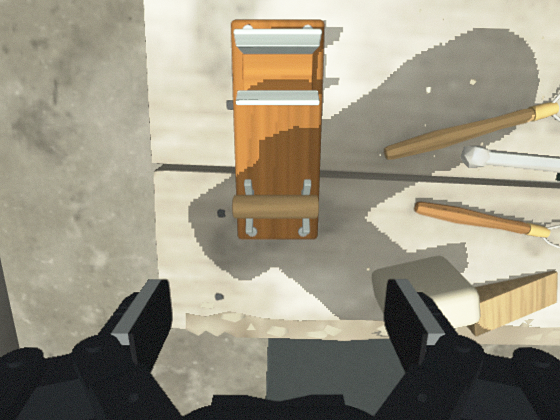

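```bash
python3 - <<'E'
from h import *
im=load('w20')
H,W=im['depth'].shape
pts=np.array([[pix2world(im,u,v) for u in range(340,560,3)] for v in range(200,330,3)]).reshape(-1,3)
q=pts[(pts[:,2]>20)&(pts[:,2]<75)&(pts[:,1]<85)]; print('timer/wedge hull',q.min(0),q.max(0)); 
q2=q[q[:,2]>55]; print(q2.min(0),q2.max(0))
crop('w20',220,10,340,120,'w20c',5.5)
E
```

```text
timer/wedge hull [348.38593523 -70.65110661  20.01538901] [408.48086242  37.4695261   64.51888626]
[379.28691486 -25.83030493  55.34153235] [407.63758248   9.39602806  64.51888626]
```

View pics/w20c.png

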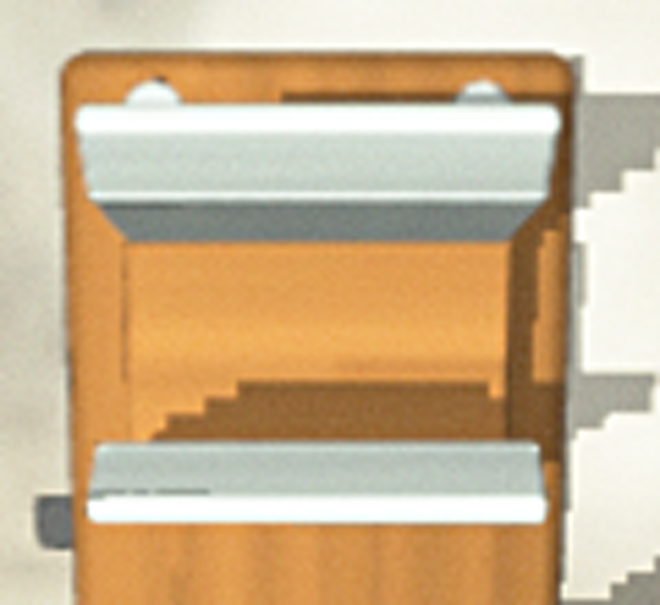

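```bash
python3 - <<'E'
from h import *
im=load('w20')
def c(u,v): return 220+(u+.5)/5.5-.5,10+(v+.5)/5.5-.5
W=lambda u,v: pix2world(im,*c(u,v),z=72)
for n,a,b in [('near outer',(88,522),(547,522)),('near inner',(92,495),(545,495)),('far inner',(82,132),(557,132)),('far outer',(77,104),(560,104))]:
    A,B=W(*a),W(*b); print(n,A.round(1),B.round(1),((A+B)/2).round(1),'yaw',round(np.arctan2(-(A-B)[0],(A-B)[1]),3),pix2world(im,*c((a[0]+b[0])/2,a[1]+ (6 if 'far' in n else -6))).round(1))
E
```

```text
near outer [522.1 144.3  72. ] [524.2  98.6  72. ] [523.2 121.5  72. ] yaw 0.045 [523.7 121.5  71.3]
near inner [524.7 143.9  72. ] [526.8  99.   72. ] [525.7 121.5  72. ] yaw 0.045 [526.3 121.5  70.9]
far inner [558.  145.3  72. ] [560.  100.4  72. ] [559.  122.9  72. ] yaw 0.045 [558.5 122.8  71.3]
far outer [560.4 145.9  72. ] [562.5 100.3  72. ] [561.4 123.1  72. ] yaw 0.045 [560.9 123.   72. ]
```

play_rows([
  {"tx":0.002,"ty":0,"tz":0.12,"spin":0,"gripper":-1},
  {"tx":0.002,"ty":0,"tz":0.24,"spin":0,"gripper":-1},
  {"tx":0.002,"ty":0,"tz":0.36,"spin":0,"gripper":-1},
  {"tx":0.002,"ty":0,"tz":0.44,"spin":0,"gripper":-1},
  {"tx":0.002,"ty":0,"tz":0.48,"spin":0,"gripper":-1},
  {"tx":0.002,"ty":0,"tz":0.48,"spin":0,"gripper":-1},
  {"tx":0.002,"ty":0,"tz":0.48,"spin":0,"gripper":-1},
])

```text
clock: 24.7
position: [453.3, 118.6, 36.3]
ee_rot: [1.0, 0.023, 0.001, -0.0]
contact_force: [-0.2, -1.0, -0.2]
gripper_width: 85.6
```

```bash
python3 - <<'E'
from h import *
st()
snap('wrist','w21')
plan([(452.4,118.2,26)],[0.046])
E
```

```text
t 24.7 p [453.26 118.57  36.28] yaw 0.0467 zax [ 1.4e-03  8.0e-04 -1.0e+00] F [-0.2 -1.  -0.2] w 85.6 j [ 0.6   0.4  -0.62  0.   -0.54  1.01]
(452.4, 118.2, 26) tx,ty,tz [-0.0036  0.0013  0.0415] spin 0.001
```

View pics/w21.png

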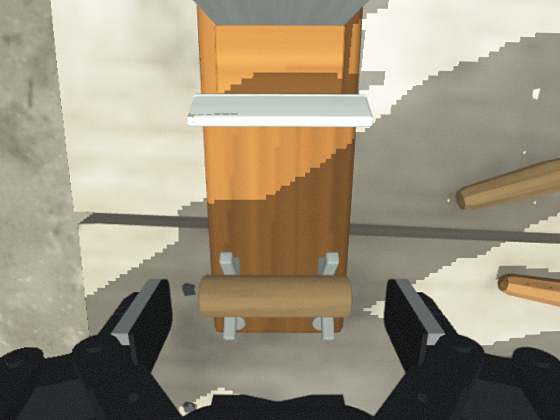

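play_rows([
  {"tx":-0.002,"ty":0.001,"tz":0.02,"spin":0,"gripper":-1},
  {"tx":-0.002,"ty":0.001,"tz":0.04,"spin":0,"gripper":-1},
  {"tx":-0.002,"ty":0.001,"tz":0.04,"spin":0,"gripper":-0.8},
  {"tx":-0.002,"ty":0.001,"tz":0.04,"spin":0,"gripper":-0.6},
  {"tx":-0.002,"ty":0.001,"tz":0.04,"spin":0,"gripper":-0.5},
  {"tx":-0.002,"ty":0.001,"tz":0.04,"spin":0,"gripper":-0.45},
  {"tx":-0.002,"ty":0.001,"tz":0.04,"spin":0,"gripper":-0.45},
])

```text
clock: 25.62
position: [452.3, 118.1, 25.7]
ee_rot: [1.0, 0.023, 0.0, -0.0]
contact_force: [-1.0, 0.3, 0.2]
gripper_width: 61.9
```

```bash
python3 - <<'E'
from h import *
st()
snap('wrist','w22')
E
```

```text
t 25.62 p [452.32 118.08  25.67] yaw 0.0468 zax [ 3.e-04  3.e-04 -1.e+00] F [-1.   0.3  0.2] w 61.9 j [ 0.6   0.42 -0.63 -0.   -0.52  1.01]
```

View pics/w22.png

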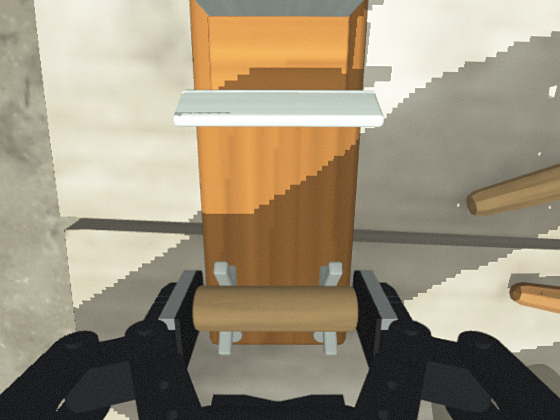

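play_rows([
  {"tx":0,"ty":0,"tz":0,"spin":0,"gripper":-0.3},
  {"tx":0,"ty":0,"tz":0,"spin":0,"gripper":0},
  {"tx":0,"ty":0,"tz":0,"spin":0,"gripper":0.5},
  {"tx":0,"ty":0,"tz":0,"spin":0,"gripper":1},
  {"tx":0,"ty":0,"tz":0,"spin":0,"gripper":1},
])

```text
clock: 26.3
position: [452.4, 118.1, 26.0]
ee_rot: [1.0, 0.023, 0.0, -0.0]
contact_force: [-2.2, 0.3, 5.8]
gripper_width: 58.8
```

play_rows([
  {"tx":0,"ty":0,"tz":-0.03,"spin":0,"gripper":1},
  {"tx":0,"ty":0,"tz":-0.08,"spin":0,"gripper":1},
  {"tx":0,"ty":0,"tz":-0.16,"spin":0,"gripper":1},
  {"tx":0,"ty":0,"tz":-0.24,"spin":0,"gripper":1},
  {"tx":0,"ty":0,"tz":-0.3,"spin":0,"gripper":1},
  {"tx":0,"ty":0,"tz":-0.32,"spin":0,"gripper":1},
  {"tx":0,"ty":0,"tz":-0.32,"spin":0,"gripper":1},
  {"tx":0,"ty":0,"tz":-0.32,"spin":0,"gripper":1},
])

```text
clock: 27.3
position: [451.8, 117.7, 105.1]
ee_rot: [1.0, 0.023, -0.001, 0.0]
contact_force: [0.9, -0.2, -0.6]
gripper_width: 59.2
```

```bash
python3 - <<'E'
from h import *
st()
im=snap('wrist','w23')
for u in (210,240,278,310,345): print(pix2world(im,u,300).round(1),pix2world(im,u,308).round(1))
plan([(542.2,122.25,106)],[0.046])
E
```

```text
t 27.3 p [451.8  117.68 105.06] yaw 0.0466 zax [-1.1e-03 -6.0e-04 -1.0e+00] F [ 0.9 -0.2 -0.6] w 59.2 j [ 0.6   0.28 -0.56 -0.   -0.73  1.01]
[457.4 142.5 116.1] [455.2 142.3 117.9]
[458.  131.7 116.3] [455.2 131.6 117. ]
[458.1 118.1 115.4] [455.5 118.  116.6]
[458.9 106.6 115.9] [457.2 106.7 118.4]
[459.8  94.1 116.4] [457.8  94.2 118.6]
(542.2, 122.25, 106) tx,ty,tz [ 0.362  -0.0013 -0.0042] spin 0.0008
```

View pics/w23.png

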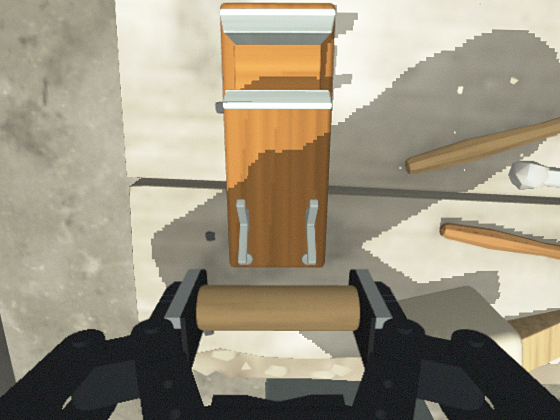

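```bash
python3 - <<'E'
from h import *
im=load('w23')
crop('w23',180,270,380,345,'w23c',4)
for u in (200,278,357):
  for v0,v1 in [(285,331)]: print(pix2world(im,u,(v0+v1)/2,z=111.2).round(1), pix2world(im,u,v0,z=111.2).round(1),pix2world(im,u,v1,z=111.2).round(1))
E
```

```text
[450.7 147.3 111.2] [460.5 147.1 111.2] [440.4 147.5 111.2]
[452.1 117.8 111.2] [461.9 118.3 111.2] [441.9 117.3 111.2]
[453.4  87.9 111.2] [463.2  89.1 111.2] [443.2  86.7 111.2]
```

View pics/w23c.png

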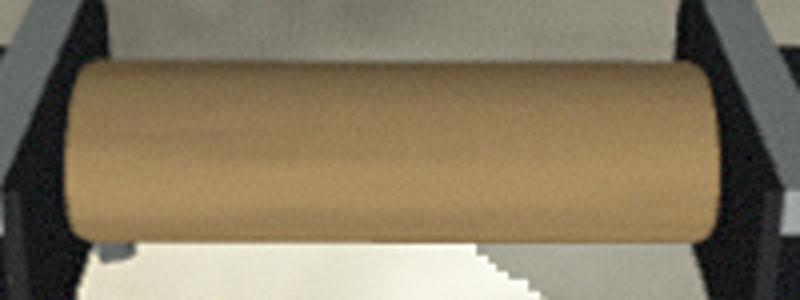

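play_rows([
  {"tx":0.09,"ty":0,"tz":0,"spin":0,"gripper":1},
  {"tx":0.19,"ty":-0.001,"tz":0,"spin":0,"gripper":1},
  {"tx":0.28,"ty":-0.001,"tz":0,"spin":0,"gripper":1},
  {"tx":0.361,"ty":-0.001,"tz":0,"spin":0,"gripper":1},
  {"tx":0.361,"ty":-0.001,"tz":0,"spin":0,"gripper":1},
  {"tx":0.361,"ty":-0.001,"tz":0,"spin":0,"gripper":1},
  {"tx":0.361,"ty":-0.001,"tz":0,"spin":0,"gripper":1},
  {"tx":0.361,"ty":-0.001,"tz":0,"spin":0,"gripper":1},
])

```text
clock: 28.35
position: [541.9, 122.4, 105.7]
ee_rot: [1.0, 0.024, -0.0, -0.0]
contact_force: [0.1, -0.2, -0.5]
gripper_width: 59.0
```

```bash
python3 - <<'E'
from h import *
st()
im=snap('wrist','w24')
plan([(542.1,122.25,80)],[0.046])
E
```

```text
t 28.35 p [541.89 122.44 105.7 ] yaw 0.0471 zax [-1.e-04  0.e+00 -1.e+00] F [ 0.1 -0.2 -0.5] w 59.0 j [ 0.51  0.41 -0.35 -0.   -0.82  1.1 ]
(542.1, 122.25, 80) tx,ty,tz [0.0004 0.0008 0.103 ] spin 0.0014
```

View pics/w24.png

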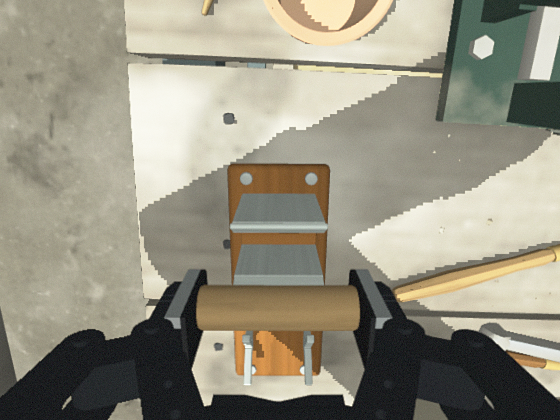

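play_rows([
  {"tx":0.001,"ty":0,"tz":0.04,"spin":0,"gripper":1},
  {"tx":0.001,"ty":0,"tz":0.08,"spin":0,"gripper":1},
  {"tx":0.001,"ty":0,"tz":0.12,"spin":0,"gripper":1},
  {"tx":0.001,"ty":0,"tz":0.14,"spin":0,"gripper":1},
  {"tx":0.001,"ty":0,"tz":0.15,"spin":0,"gripper":1},
  {"tx":0.001,"ty":0,"tz":0.15,"spin":0,"gripper":1},
  {"tx":0.001,"ty":0,"tz":0.15,"spin":0,"gripper":1},
])

```text
clock: 29.28
position: [542.9, 122.5, 68.4]
ee_rot: [1.0, 0.023, 0.0, -0.0]
contact_force: [-0.1, 0.4, -0.1]
gripper_width: 59.2
```

```bash
python3 - <<'E'
from h import *
st()
im=snap('wrist','w25')
plan([(542.1,122.25,26)],[0.046])
E
```

```text
t 29.27 p [542.86 122.54  68.38] yaw 0.0469 zax [ 7.e-04  3.e-04 -1.e+00] F [-0.1  0.4 -0.1] w 59.2 j [ 0.51  0.46 -0.38  0.   -0.73  1.1 ]
(542.1, 122.25, 26) tx,ty,tz [-0.003   0.0009  0.1696] spin 0.0011
```

View pics/w25.png

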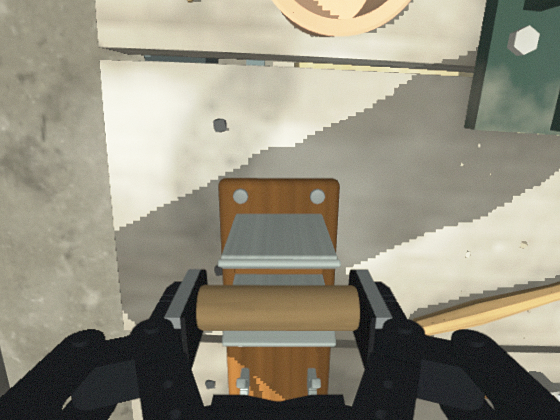

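play_rows([
  {"tx":-0.002,"ty":0.001,"tz":0.02,"spin":0,"gripper":1},
  {"tx":-0.002,"ty":0.001,"tz":0.04,"spin":0,"gripper":1},
  {"tx":-0.002,"ty":0.001,"tz":0.06,"spin":0,"gripper":1},
  {"tx":-0.002,"ty":0.001,"tz":0.08,"spin":0,"gripper":1},
  {"tx":-0.002,"ty":0.001,"tz":0.1,"spin":0,"gripper":1},
  {"tx":-0.002,"ty":0.001,"tz":0.1,"spin":0,"gripper":1},
])

```text
clock: 30.08
position: [541.8, 122.0, 42.5]
ee_rot: [1.0, 0.023, -0.0, 0.0]
contact_force: [0.7, -0.6, 0.2]
gripper_width: 58.8
```

play_rows([
  {"tx":0,"ty":0,"tz":0.015,"spin":0,"gripper":1},
  {"tx":0,"ty":0,"tz":0.03,"spin":0,"gripper":1},
  {"tx":0,"ty":0,"tz":0.045,"spin":0,"gripper":1},
  {"tx":0,"ty":0,"tz":0.055,"spin":0,"gripper":1},
  {"tx":0,"ty":0,"tz":0.06,"spin":0,"gripper":1},
  {"tx":0,"ty":0,"tz":0.06,"spin":0,"gripper":1},
])

```text
clock: 30.82
position: [542.1, 122.1, 28.0]
ee_rot: [1.0, 0.023, -0.0, 0.0]
contact_force: [-0.1, -0.6, 0.0]
gripper_width: 58.8
```

```bash
python3 - <<'E'
from h import *
st()
im=snap('wrist','w26')
plan([(542.1,122.25,26)],[0.046])
E
```

```text
t 30.82 p [542.09 122.14  27.99] yaw 0.0468 zax [-1.e-04 -1.e-04 -1.e+00] F [-0.1 -0.6  0. ] w 58.8 j [ 0.51  0.52 -0.41  0.   -0.64  1.1 ]
(542.1, 122.25, 26) tx,ty,tz [-0.0003 -0.0003  0.0084] spin 0.0011
```

View pics/w26.png

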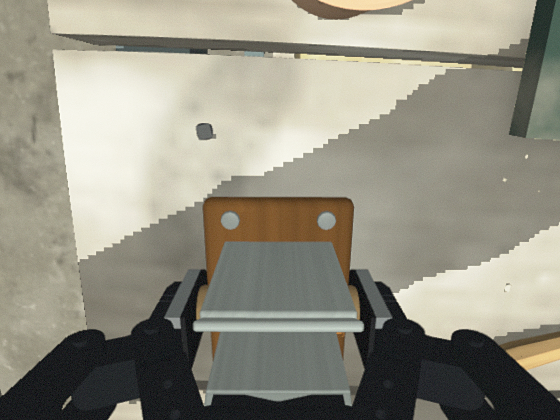

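Down to floor contact in small steps.

play_rows([
  {"tx":0,"ty":0,"tz":0.004,"spin":0,"gripper":1},
  {"tx":0,"ty":0,"tz":0.008,"spin":0,"gripper":1},
  {"tx":0,"ty":0,"tz":0.008,"spin":0,"gripper":1},
])

```text
clock: 31.25
position: [542.2, 122.2, 26.2]
ee_rot: [1.0, 0.023, 0.0, -0.0]
contact_force: [-0.1, -0.0, 1.6]
gripper_width: 58.7
```

play_rows([
  {"tx":0,"ty":0,"tz":0.002,"spin":0,"gripper":1},
  {"tx":0,"ty":0,"tz":0.004,"spin":0,"gripper":1},
  {"tx":0,"ty":0,"tz":0.004,"spin":0,"gripper":1},
])

```text
clock: 31.62
position: [542.2, 122.2, 26.1]
ee_rot: [1.0, 0.024, 0.0, 0.0]
contact_force: [-2.0, -0.1, 7.3]
gripper_width: 58.9
```

play_rows([
  {"tx":0,"ty":0,"tz":-0.003,"spin":0,"gripper":1},
  {"tx":0,"ty":0,"tz":-0.003,"spin":0,"gripper":-0.45},
  {"tx":0,"ty":0,"tz":-0.003,"spin":0,"gripper":-0.6},
  {"tx":0,"ty":0,"tz":-0.003,"spin":0,"gripper":-0.8},
  {"tx":0,"ty":0,"tz":-0.003,"spin":0,"gripper":-0.9},
  {"tx":0,"ty":0,"tz":-0.003,"spin":0,"gripper":-0.9},
])

```text
clock: 32.38
position: [542.1, 122.2, 25.7]
ee_rot: [1.0, 0.023, -0.0, 0.0]
contact_force: [0.4, 0.2, 0.3]
gripper_width: 81.1
```

```bash
python3 - <<'E'
from h import *
st()
im=snap('wrist','w27')
E
```

```text
t 32.38 p [542.13 122.16  25.75] yaw 0.0468 zax [-0. -0. -1.] F [0.4 0.2 0.3] w 81.1 j [ 0.51  0.52 -0.41  0.   -0.63  1.1 ]
```

View pics/w27.png

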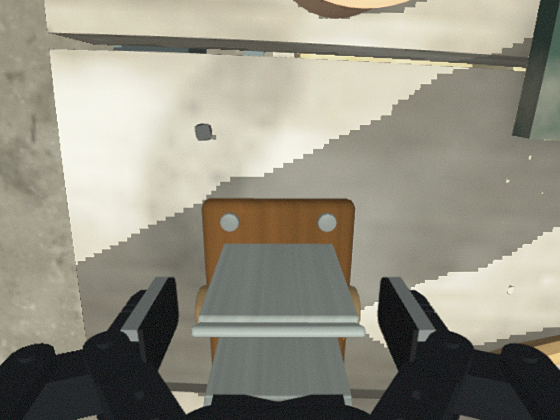

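Both ends stick out at (203,303) and (357,303). Now retreat straight up and look.

play_rows([
  {"tx":0,"ty":0,"tz":-0.06,"spin":0,"gripper":-0.9},
  {"tx":0,"ty":0,"tz":-0.18,"spin":0,"gripper":-0.9},
  {"tx":0,"ty":0,"tz":-0.35,"spin":0,"gripper":-0.9},
  {"tx":0,"ty":0,"tz":-0.55,"spin":0,"gripper":-0.9},
  {"tx":0,"ty":0,"tz":-0.75,"spin":0,"gripper":-0.9},
  {"tx":0,"ty":0,"tz":-0.9,"spin":0,"gripper":-0.9},
  {"tx":-0.25,"ty":0,"tz":-0.9,"spin":0,"gripper":-0.9},
  {"tx":-0.4,"ty":0,"tz":-0.9,"spin":0,"gripper":-0.9},
  {"tx":-0.4,"ty":0,"tz":-0.9,"spin":0,"gripper":-0.9},
  {"tx":-0.4,"ty":0,"tz":-0.9,"spin":0,"gripper":-0.9},
])

```text
clock: 33.67
position: [442.7, 117.7, 251.9]
ee_rot: [1.0, 0.024, 0.001, -0.001]
contact_force: [0.2, -0.3, -0.5]
gripper_width: 81.3
```

```bash
python3 - <<'E'
from h import *
st()
im=snap('wrist','w28'); snap('scene','s28'); snap('top','t28')
crop('w28',200,20,360,140,'w28c',5)
crop('s28',130,90,420,330,'s28c',2.7)
crop('t28',150,130,400,290,'t28c',3.2)
E
```

```text
t 33.67 p [442.74 117.7  251.94] yaw 0.0472 zax [ 0.0021  0.0011 -1.    ] F [ 0.2 -0.3 -0.5] w 81.3 j [ 0.62  0.09 -0.37  0.   -1.11  1.  ]
```

View pics/w28.png

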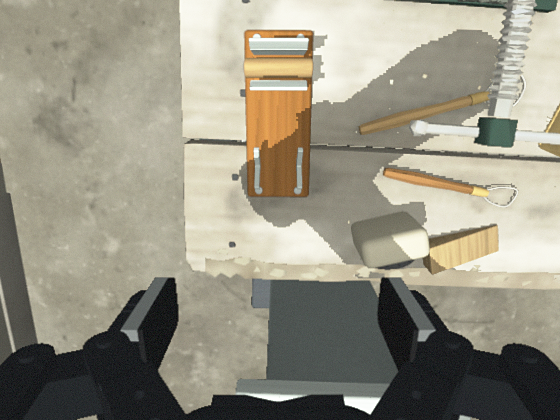

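View pics/s28c.png

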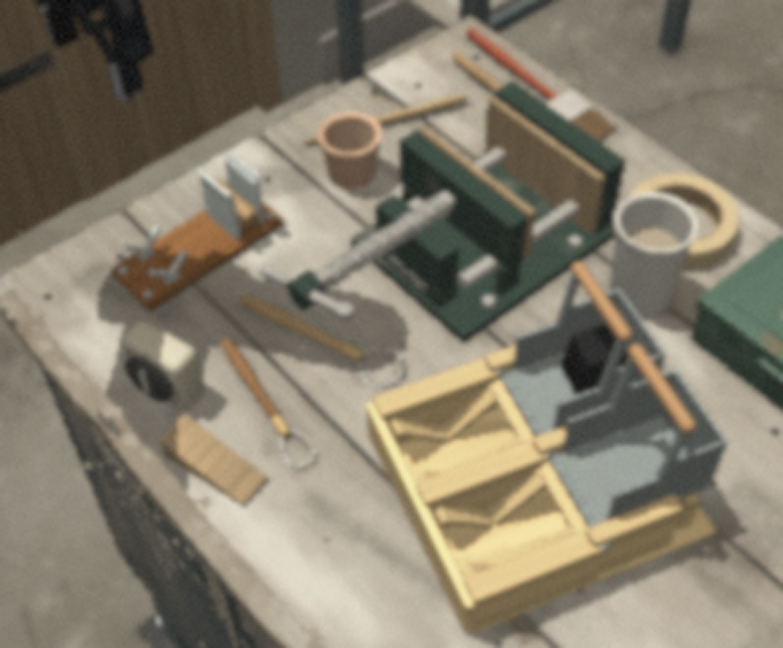

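View pics/t28c.png

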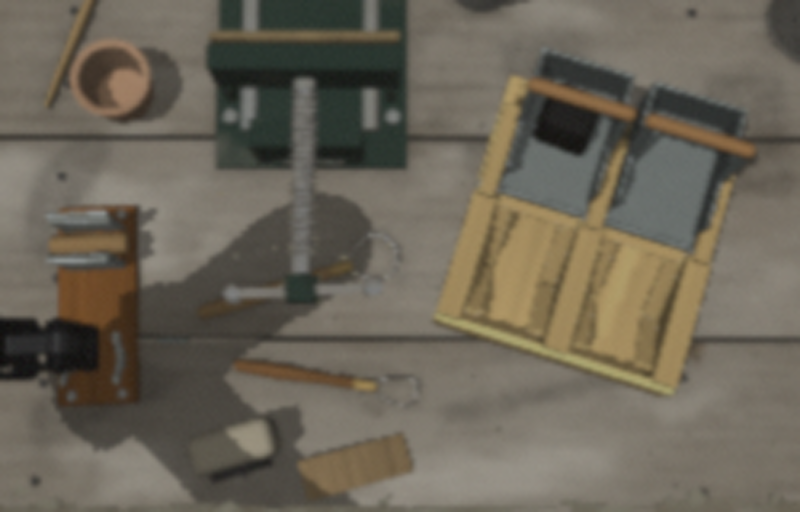

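```bash
python3 - <<'E'
from h import *
im=load('w28')
for u,v in [(255,67),(265,67),(278,67),(290,67),(305,67),(278,64),(278,71)]: print(u,v,pix2world(im,u,v).round(1))
# mean absolute change and shift in regions of the top image
a=cv2.cvtColor(load('top0')['frame'],7).astype(np.float32); b=cv2.cvtColor(load('t28')['frame'],7).astype(np.float32)
for n,(x0,y0,x1,y1) in dict(bins=(300,145,392,190),rbar=(348,160,392,182),lbin=(308,145,350,190),cup=(170,140,200,170),timer=(205,255,242,280),wedge=(243,262,282,290),stand=(285,145,392,255)).items():
    s,r=cv2.phaseCorrelate(a[y0:y1,x0:x1],b[y0:y1,x0:x1],cv2.createHanningWindow((x1-x0,y1-y0),cv2.CV_32F)); print(n,np.round(s,2),round(r,2))
E
```

```text
255 67 [541.3 142.3  39.6]
265 67 [541.7 133.7  39.5]
278 67 [542.2 122.5  39.6]
290 67 [542.7 112.1  39. ]
305 67 [543.2  99.3  40.8]
278 64 [544.7 122.6  38.7]
278 71 [538.9 122.3  39. ]
bins [0.  0.6] 0.86
rbar [0.44 0.1 ] 0.92
lbin [0.56 0.47] 0.9
cup [ 0.07 -0.09] 0.93
timer [0.22 0.28] 0.81
wedge [ 0.01 -0.23] 0.77
stand [ 0.03 -0.03] 0.89
```

View pics/w28c.png

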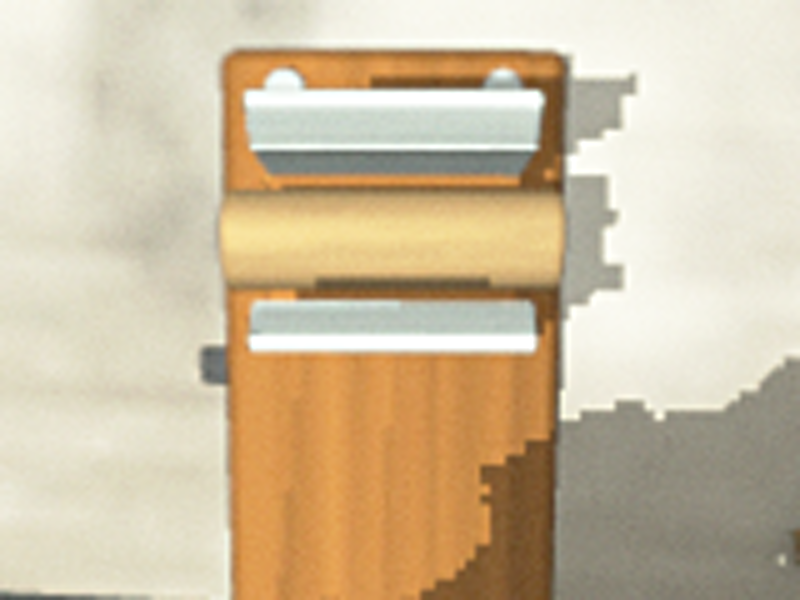

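```bash
python3 - <<'E'
from h import *
print(job_done()); st()
E
```

```text
the job is handed in; nothing more can be done
None
the job is handed in; nothing more can be done
```

The toggle is home in the deep slot of the jig and the right bin is back home. I handed the job in at about 34 s of robot time.

- **Bin:** I pulled the right bin forward by its bar until it stopped moving (about 13 N while pushing further). The toggle rolled out into the trough. I then swung the bin back until it stopped again (about 17 N).
- **Toggle:** I picked it out of the trough across its middle, set it down in the V-rest and took it again by its ends. I lowered it into the slot until it touched the floor (about 7 N), and only then opened the fingers.
- **Toggle check:** Depth readings put its top at about 39 to 40.5 mm, against 40.5 mm expected when fully home. Both ends stick out past the cheeks.
- **Other things on the bench:** In the before and after top pictures the stand, the other bin with the stopper, cup, timer and wedge look unmoved. The measured shifts were under 0.7 px, which I put down to shadows and noise, so movement of a millimetre or so can't be ruled out.
- **Odd reading:** The gripper showed about 15 mm when holding the 17 mm toggle across its middle. The grip held and nothing slipped.

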